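# Start a pump filter in its coarse thread and hold it

### The job

Lift the green screw-in filter out of the ramekin by its bar handle, stand it in the open port of the drain pump, and turn it backward (anticlockwise seen from above) in the port until the thread drops; then turn it forward (clockwise) one full turn, so that it is started but not tightened down. Finish still gripping the bar handle and holding the filter straight in the port: do not let go. Leave the other things on the bench where they are.

Things in the scene. Friction and masses are not known exactly. Their poses are not given: they have to be found in the camera images.
- filter: Green screw-in pump filter, about 90 g, upright at the start, hanging in the ramekin with its flange on the rim. Origin: centre of the flange's underside; z up along its axis, x along the bar handle. Dark green flange 76 mm across, 6 thick, white mark at +x. Below it a white core 41 across, down to -33, then a cone narrowing to 22 across at -50.
- bar_top (a point): Middle of the top face of the filter's bar handle, 32 mm above the filter's origin. The bar is bright green, 56 mm long (filter's x), 12 thick (y) and stands 26 high on the flange.
- thread_foot (a point): Point on the filter's axis level with the lower ends of its thread, 27 mm below its origin. Two-start right-hand thread, 48 mm over the ridges, 12 mm advance per full turn; ridges 2.2 mm thick, 150 degrees long, their lower ends on the +x and -x sides.
- pump: Washing-machine drain pump bolted to the bench: white filter chamber standing mouth up on a steel bracket 205 x 130 mm, motor toward its +x, wide inlet stub toward -y. Origin: on the chamber's axis at bench level, z up. Nothing of it stands higher than the rim, 72 mm above the bench. It does not move.
- port_mouth (a point): Centre of the open port at the height of its rim, z up. Bore 50 mm, rim 60 mm across, 68 deep. A filter set in rests on the port's thread with its flange's underside 18 to 24 mm above the rim, depending on how it is turned.
- port_thread (a point): Top of the port's matching two-start thread, on the axis, 3 mm below the rim. 43 mm between its ridges: 1 mm play round the core; 1.6 mm play up and down. Turned backward the filter climbs 1 mm per 30 degrees until its flange is 24 mm above the rim, then, every half turn, drops 6 mm to 18. One forward turn from there brings it to 6 mm. The thread holds it if let go; turning is easy.
- ramekin: White ceramic ramekin, 74 mm across the rim, 60 mm high, loose on the bench. Origin: centre of its underside.
- spare_cone: Spare metal cone filter without handle, standing wide end down, 66 mm across, 52 high. Origin: centre of its underside. Bystander.
- bin_lid: Blue plastic bin lid, 190 x 280 mm, 28 high, with a steel spring clip latch on one long edge. Origin: centre of its underside. Bystander.
- rod: Short steel rod lying flat, 12 mm thick, 150 long along its x. Bystander.
- scrubber: Small beech toothbrush-style scrubber lying bristles down, about 165 mm long along its x. Bystander.
- descaler: White bottle with a red cap, 68 mm across, 190 high. Origin: centre of its underside. Bystander.
- screwdriver: Screwdriver lying along its x. Bystander.
Not all that is in view belongs to the job. Leave any pink look-alike of the filter alone.

How it is judged:
On the way, in this order (a step that is already met when the one before it is completed fails the run):
1. the filter, upright in the port and resting on its thread, has climbed backward to the top of the thread (flange underside 21.9 to 25 mm above the rim) (horizontal distance between filter and port_mouth below 0.003 m and angle between filter's own z axis and vertical below 0.1 rad and z of filter in the frame of port_mouth between 0.0219 and 0.025 m and contact force between filter and pump above 0.2 N), for 0.05 s.
2. the thread has dropped: the flange underside is less than 19.3 mm above the rim (horizontal distance between filter and port_mouth below 0.003 m and angle between filter's own z axis and vertical below 0.1 rad and z of filter in the frame of port_mouth between 0.012 and 0.0193 m), for 0.05 s.
At the end, for the whole second after the job is handed in: The filter is held by the fingers (more than 2 N), at rest and upright in the port (within 3 mm of its axis, 4 degrees), one turn in from the thread drop: flange underside 6 mm above the rim, give or take 2.4 mm (a fifth of a turn); the ramekin stands upright on the bench (horizontal distance between filter and port_mouth below 0.003 m and angle between filter's own z axis and vertical below 0.07 rad and z of filter in the frame of port_mouth between 0.0036 and 0.0084 m and contact force between the fingers and filter above 2 N and linear speed of filter below 0.02 m/s and angle between ramekin's own z axis and vertical below 0.1 rad and height (world z) of ramekin below 0.005 m); the arm keeps its last pose, push and grip.
It fails at once if the ramekin is pushed 50 mm away or tipped (distance of ramekin from where it was at the start of the episode above 0.05 m or angle between ramekin's own z axis and vertical above 0.6 rad).
It fails at once if a bystander is moved by more than 30 mm (distance of any of spare_cone, bin_lid, rod, scrubber, descaler, screwdriver from where it was at the start of the episode above 0.03 m).
It also fails if it takes over 72 s, if anything falls off the work surface, if the arm or the gripper's body presses on something with over 40 N, if the wrist force passes 120 N, or if a joint passes its speed limit or range.

### The arm

A 6-joint arm with a two-finger parallel gripper is mounted at the origin on the work surface. World frame = base frame: x ahead of the robot, y to its left, z up, the work surface at z = 0. Lengths are in m, angles in rad, forces in N, time in s.
With the tool pointing down it reaches from about 0.35 to 0.925 m from the base axis. Payload 6.4 kg.
Tool frame: the origin (TCP) lies on the centre line of the jaws, within the pads' length; the fingertips stand 11 mm ahead of it and the grasp point (between the pads) lies 8 mm behind it; z points along the fingers, y is the direction in which the jaws open and shut (so a half turn about z gives the same grasp; the last joint's range is limited). The gripper opens to 94 mm and grips with 3 to 60 N. Pads are 16 mm wide; open, the fingers measure 119 mm over their backs; the gripper's body (75 mm by 177 mm) begins 78 mm behind the grasp point.
Start: joints at [0.969, 0.245, 1.558, -0, 1.339, -0.174], TCP at [0.27, 0.591, 0.216] pointing down, gripper open.
Joint ranges: [-3.13, 3.13], [-1.02, 2.26], [0.13, 2.54], [-0.95, 4.09], [0.21, 2.88], [-2.74, 2.74]. Speed limits (rad/s): [2.57, 2.57, 3.14, 3.14, 3.14, 3.14].

### API

Orientations are given as a unit quaternion [w, x, y, z].
In Python, from rig import state, camera, hand_in gives the robot as it stands.
- The arm moves only by the tool apply_moves, never from a script. Its argument "motion" is a list of rows, each an object of numbers: "jaw": the finger opening in m, from 0 to 0.094; "tx", "ty", "tz": the shift along the tool's x, y, z in m; "wx", "wy", "wz": the turn, a rotation vector about the tool's x, y, z in rad. In form: [{"jaw": .., "tx": .., "ty": .., "tz": .., "wx": .., "wy": .., "wz": ..}, ...]. A call has 1 to 20 rows; each row shifts and turns the pose as measured when the row begins, along the tool's axes as they then stand; what a row does not reach is not made up. A row lasts 1/12 s, in which the tool goes at most 41.7 mm and 7.16 degrees, less where a joint would pass 70% of its speed; a pose out of reach is approached as far as the arm can. A call is refused whole if a number of a shift passes 0.0417 or a number of a turn 0.125, either way. A call with a gripper value outside its range is refused whole. The fingers move at their own pace and stop on an object; "grip_force" is the grip in N (left out, the last holds). Time passes only in rows, so rows that do not move let the fingers close. It gives the time, the measured TCP pose, the force and the opening at its end, in the units of the state.
- state(): the state, without advancing time (a new reading comes with each control period).
- camera(name): name is "scene" or "top" or "wrist"; returns a dict with "image" (400x640x3 uint8, red, green, blue), "depth" (400x640 float32, m along the optical axis (not along the pixel's ray), 0 where there is no reading), "K" (3x3 intrinsics, pixels), "camera_from_world" (4x4, takes a point from world to camera coordinates). Camera axes: x right, y down, z forward; pixel columns grow to the right and rows downward; lengths in m; the calibration is good to about 2 mm. A picture is of the moment at which its call begins.
- hand_in(): hands the job in, once; it reports no verdict.
The state is a dict: "clock": time; "joint_pos": joint angles; "dq": joint speeds; "tau": joint torques, N m; "position": TCP position; "tcp_rot": TCP orientation; "wrist_force": force on the tool from outside, world axes, zero at the start; "ft_torque": the same for the moment, N m; "width": finger opening in m.
Only numpy, scipy, OpenCV 4.12 (cv2) and the standard library are available. Lean on these libraries where they do the work, as an engineer would, in place of code of your own. Each camera call takes 0.05 s, during which the arm holds its last target.

## Working session

There is one attempt and no reset: what is moved stays moved. The work goes in short steps, Python scripts to look and compute and a tool call to move; the robot and the scene stay as the last step left them, time stands still between calls to the robot, and variables do not carry over. Pictures are saved under pics/ and viewed, and the job is handed in when it is done.

Besides the shell and the picture viewer there is one more tool, called in YAML: its name, and indented under it one key for each argument. apply_moves: Moves the arm, as the interface text tells. Its arguments: {"type":"object","properties":{"motion":{"type":"array","items":{"type":"object","properties":{"jaw":{"type":"number"},"tx":{"type":"number"},"ty":{"type":"number"},"tz":{"type":"number"},"wx":{"type":"number"},"wy":{"type":"number"},"wz":{"type":"number"}}}},"grip_force":{"type":"number"}},"required":["motion"]}

```bash
mkdir -p pics; cat > h.py <<'E'
import numpy as np, cv2
from rig import state, camera, hand_in
def snap(n,tag):
    c=camera(n); cv2.imwrite(f'pics/{tag}.png',c['image'][:,:,::-1]); np.savez(f'pics/{tag}.npz',**c); return c
def load(tag): return dict(np.load(f'pics/{tag}.npz'))
def ray(c,u,v):
    T=c['camera_from_world'];R=T[:3,:3];o=-R.T@T[:3,3]
    d=R.T@np.linalg.inv(c['K'])@np.array([u,v,1.]);return o,d
def onz(c,u,v,z):
    o,d=ray(c,u,v);return o+d*(z-o[2])/d[2]
def proj(c,p):
    q=c['K']@(c['camera_from_world']@np.append(p,1))[:3];return q[:2]/q[2]
def cloud(c):
    d=c['depth'];v,u=np.mgrid[:d.shape[0],:d.shape[1]]
    p=np.stack([u*d,v*d,d],-1)@np.linalg.inv(c['K']).T
    T=c['camera_from_world'];return (p-T[:3,3])@T[:3,:3]
E
python3 - <<'E'
from h import *
for n in('scene','top','wrist'):
    c=snap(n,n+'0'); print(n,onz(c,320,200,0),ray(c,0,0)[0])
print(state())
E
```

```text
scene [ 0.50619414 -0.01475439  0.        ] [1.31518453 0.20311283 1.04753649]
top [ 0.56107281 -0.03113897  0.        ] [0.34952677 0.00416857 1.08106572]
wrist [3.01101094e-01 5.82718497e-01 5.55111512e-17] [0.20842346 0.61877719 0.38246958]
{'clock': 0.15, 'joint_pos': array([ 9.68919694e-01,  2.45677369e-01,  1.55872068e+00, -4.29324937e-06,
        1.33869717e+00, -1.74122678e-01]), 'dq': array([-0.00114513, -0.00194993, -0.00482842, -0.00053011, -0.00307236,
       -0.00054335]), 'tau': array([ 1.86021258e-03, -4.16264856e+01, -3.14983499e+01,  6.85935491e-02,
        3.15815094e-02, -7.78232493e-05]), 'position': array([0.26939281, 0.59106009, 0.21559047]), 'tcp_rot': array([-2.82304987e-04,  2.12249584e-01,  9.77215201e-01, -6.96228348e-04]), 'wrist_force': array([-0.85016354,  0.18800384, -0.41669977]), 'ft_torque': array([0.00448849, 0.0012264 , 0.02360807]), 'width': 0.09415640734065868}
```

View pics/scene0.png

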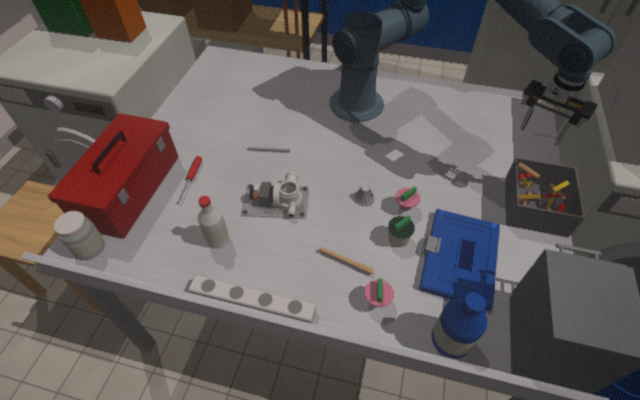

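View pics/top0.png

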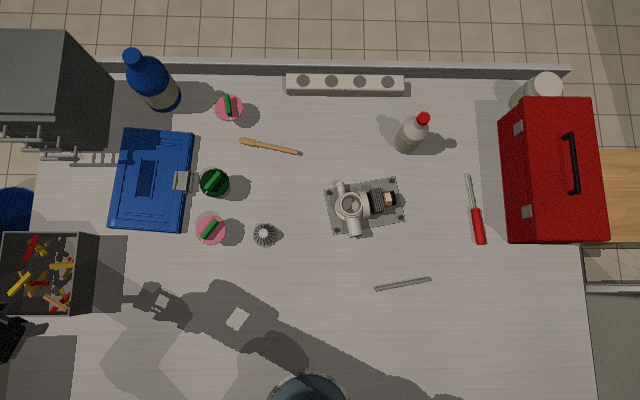

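View pics/wrist0.png

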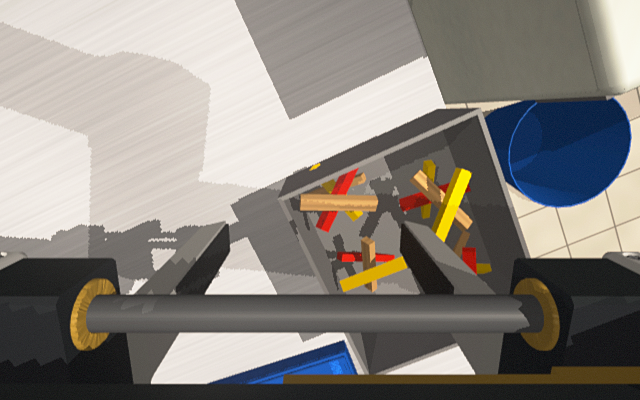

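Three candidates appear in the top view. The ones at (229,107) and (211,230) have pink flanges with green bars, and the one at (214,183) has a dark green flange, so that one fits. I'll confirm it in an enlarged crop and measure it.

```bash
python3 - <<'E'
from h import *
t=load('top0');s=load('scene0')
a=cv2.resize(t['image'][155:210,185:245],None,fx=6,fy=6,interpolation=cv2.INTER_CUBIC)
b=cv2.resize(s['image'][205:250,375:430],None,fx=6,fy=6,interpolation=cv2.INTER_CUBIC)
c=cv2.resize(t['image'][165:245,310:410],None,fx=4,fy=4,interpolation=cv2.INTER_CUBIC)
W=max(a.shape[1]+b.shape[1],c.shape[1]);H=max(a.shape[0],b.shape[0])
im=np.zeros((max(330,270)+0,W,3),np.uint8);im[:a.shape[0],:a.shape[1]]=a;im[:b.shape[0],a.shape[1]:a.shape[1]+b.shape[1]]=b
cv2.imwrite('pics/c1.png',im[:,:,::-1]);cv2.imwrite('pics/c2.png',c[:,:,::-1])
for n,d,(u0,u1,v0,v1) in(('top',t,(185,245,155,210)),('scene',s,(375,430,205,250))):
    hsv=cv2.cvtColor(d['image'],cv2.COLOR_RGB2HSV)
    m=(hsv[...,0]>40)&(hsv[...,0]<85)&(hsv[...,1]>90); 
    mm=np.zeros_like(m);mm[v0:v1,u0:u1]=m[v0:v1,u0:u1]
    P=cloud(d)
    br=mm&(P[...,2]>0.080)
    print(n,mm.sum(),'z',np.percentile(P[mm][:,2],[5,25,50,75,95]))
    for lab,k in(('all',mm),('hi',br),('flange',mm&(P[...,2]<0.075)&(P[...,2]>.05))):
        v,u=np.nonzero(k); 
        if len(u)<5: continue
        r=cv2.minAreaRect(np.stack([u,v],1).astype(np.float32))
        print(lab,len(u),u.mean(),v.mean(),r,P[k].mean(0))
    v,u=np.nonzero(br);p=np.array([onz(d,x,y,.092)[:2] for x,y in zip(u,v)])
    print(p.mean(0),cv2.minAreaRect(p.astype(np.float32)*1000))
    top=mm&(hsv[...,2]>0)
    print(np.percentile(hsv[...,2][mm],[5,25,50,75,95]))
# all cloud round pump rim
for n,d in(('top',t),('scene',s)):
    P=cloud(d);k=(P[...,2]>.062)&(P[...,2]<.08)&(abs(P[...,0]-.62)<.2)&(abs(P[...,1]+.06)<.2)
    v,u=np.nonzero(k);print(n,u.min() if len(u) else 0,k.sum(),P[k].mean(0),P[k].min(0),P[k].max(0))
E
```

```text
top 617 z [0.06406225 0.06621479 0.06800454 0.07326184 0.09353643]
all 617 214.0810372771475 182.48946515397083 ((214.0, 182.5), (27.0, 28.0), 90.0) [0.58963276 0.24400169 0.07896089]
hi 133 212.12781954887217 180.31578947368422 ((211.9383544921875, 180.33563232421875), (14.630145072937012, 20.248119354248047), 69.44395446777344) [0.58502975 0.23933885 0.12074225]
flange 470 214.57872340425533 183.11702127659575 ((214.0, 182.5), (27.0, 28.0), 90.0) [0.59087481 0.24543575 0.06724529]
[0.59221396 0.2460714 ] ((592.2530517578125, 246.49925231933594), (38.70379638671875, 50.25102615356445), 21.982038497924805)
[ 17.  33.  43.  49. 115.]
scene 102 z [0.06839915 0.08383763 0.09058887 0.09228302 0.09448697]
all 102 402.30392156862746 222.41176470588235 ((402.30767822265625, 222.46151733398438), (6.656403064727783, 17.19570541381836), 56.3099365234375) [0.59389887 0.24924472 0.08725511]
hi 84 402.42857142857144 222.17857142857142 ((402.70001220703125, 222.09999084472656), (5.400000095367432, 16.200000762939453), 53.13010025024414) [0.59526648 0.24934635 0.09026793]
flange 9 401.1111111111111 221.11111111111111 ((401.7051696777344, 220.58380126953125), (4.713773250579834, 14.293375968933105), 81.25383758544922) [0.5758911  0.24615049 0.06820188]
[0.59656105 0.24925367] ((596.05322265625, 249.962890625), (16.163169860839844, 54.11581802368164), 53.99639892578125)
[ 76.05  83.25 101.5  112.   116.  ]
top 338 552 [ 0.55586752 -0.14461782  0.06893201] [ 0.50668342 -0.2583632   0.06201002] [ 0.74130216 -0.07615522  0.07951143]
scene 212 332 [ 0.58182511 -0.15201048  0.06857434] [ 0.50960854 -0.25988359  0.06203099] [ 0.7609771  -0.07863154  0.07961899]
```

View pics/c1.png

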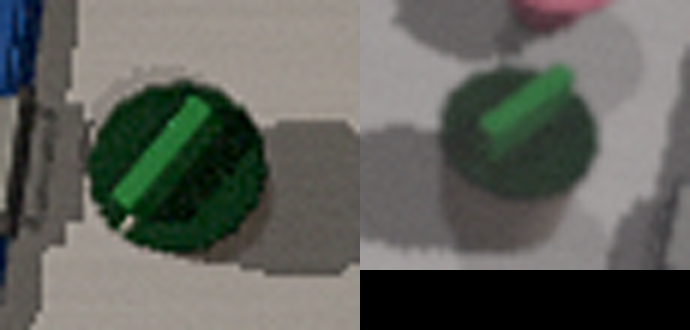

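View pics/c2.png

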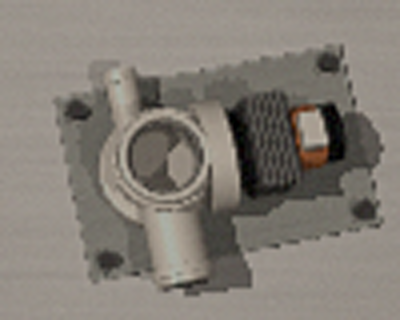

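The crop confirms it: a dark green flange with the white mark at top pixel (206,192), which is the filter's +x end. The port rim is near top pixel (351.5,203.5). Next I'll measure the flange, bar and rim more precisely.

```bash
python3 - <<'E'
from h import *
t=load('top0');s=load('scene0')
def fitc(p):
    A=np.c_[2*p,np.ones(len(p))];x=np.linalg.lstsq(A,(p**2).sum(1),rcond=None)[0];return x[:2],np.sqrt(x[2]+x[0]**2+x[1]**2)
# flange contour (top)
hsv=cv2.cvtColor(t['image'],cv2.COLOR_RGB2HSV)
m=((hsv[...,0]>40)&(hsv[...,0]<85)&(hsv[...,1]>90)).astype(np.uint8)
mm=np.zeros_like(m);mm[155:210,185:245]=m[155:210,185:245]
cn=max(cv2.findContours(mm,0,1)[0],key=cv2.contourArea);h=cv2.convexHull(cn)[:,0]
p=np.array([onz(t,u,v,.066)[:2] for u,v in h]);print('flange top',fitc(p))
# bright bar
b=(mm>0)&(hsv[...,2]>70);v,u=np.nonzero(b);p=np.array([onz(t,x,y,.092)[:2] for x,y in zip(u,v)]);r=cv2.minAreaRect((p*1000).astype(np.float32));print('bar top',len(u),p.mean(0),r)
w,V=np.linalg.eigh(np.cov(p.T));print('axis',np.degrees(np.arctan2(*V[::-1,1])))
print('mark',onz(t,206,192,.066))
hs=cv2.cvtColor(s['image'],cv2.COLOR_RGB2HSV);b=(hs[...,0]>40)&(hs[...,0]<85)&(hs[...,1]>90)&(hs[...,2]>107);b[:205]=0;b[250:]=0;b[:,:375]=0;b[:,430:]=0
v,u=np.nonzero(b);p=np.array([onz(s,x,y,.092)[:2] for x,y in zip(u,v)]);w,V=np.linalg.eigh(np.cov(p.T));print('scene bar',len(u),p.mean(0),np.degrees(np.arctan2(*V[::-1,1])),cv2.minAreaRect((p*1000).astype(np.float32)))
# rim: depth points 
for n,d,g in(('top',t,(351.5,203.5)),('scene',s,(289,188))):
    P=cloud(d);c0=onz(d,*g,.072);k=(abs(P[...,2]-.072)<.006)&(np.hypot(P[...,0]-c0[0],P[...,1]-c0[1])<.042)
    q=P[k][:,:2];print(n,'guess',c0,fitc(q),k.sum())
E
```

```text
flange top (array([0.59262074, 0.24696726]), np.float64(0.037125746599289376))
bar top 94 [0.59330182 0.24778956] ((593.2415161132812, 247.85169982910156), (11.066081047058105, 55.01166534423828), 53.9006233215332)
axis 143.77368856113264
mark [0.5672833 0.2665636 0.066    ]
scene bar 41 [0.59237098 0.24886194] 143.90498651461542 ((592.3284301757812, 249.00799560546875), (8.44618034362793, 48.95057678222656), 51.31956100463867)
top guess [ 0.53828496 -0.11054297  0.072     ] (array([ 0.5391466 , -0.11406752]), np.float64(0.028892262850578283)) 274
scene guess [ 0.53992828 -0.10391559  0.072     ] (array([ 0.54064141, -0.11021242]), np.float64(0.028167166475782445)) 133
```

apply_moves:
  motion:
    - {"jaw": 0.05,"tx": -0.031,"ty": -0.0127,"tz": 0.002}
    - {"tx": -0.031,"ty": -0.0127,"tz": 0.002}
    - {"tx": -0.031,"ty": -0.0127,"tz": 0.002}
    - {"tx": -0.031,"ty": -0.0127,"tz": 0.002}
    - {"tx": -0.031,"ty": -0.0127,"tz": 0.002}
    - {"tx": -0.031,"ty": -0.0127,"tz": 0.002}
    - {"tx": -0.031,"ty": -0.0127,"tz": 0.002}
    - {"tx": -0.031,"ty": -0.0127,"tz": 0.002}
    - {"tx": -0.031,"ty": -0.0127,"tz": 0.002}
    - {"tx": -0.031,"ty": -0.0127,"tz": 0.002}
    - {"tx": -0.031,"ty": -0.0127,"tz": 0.002}
    - {"tx": -0.031,"ty": -0.0127,"tz": 0.002}
    - {"wz": 0.1}
    - {"wz": 0.1}
    - {}
    - {}

```text
schema error: expected keys jaw, tx, ty, tz, wx, wy, wz
```

```bash
cat >> h.py <<'E'
from scipy.spatial.transform import Rotation as Ro
def pose():
    s=state();q=s['tcp_rot'];R=Ro.from_quat([q[1],q[2],q[3],q[0]]).as_matrix();return s,np.array(s['position']),R
def info(goal=None,ang=None):
    s,p,R=pose();print('t',round(s['clock'],2),'p',p.round(4),'xang',round(np.degrees(np.arctan2(R[1,0],R[0,0])),2),'tilt',R[:2,2].round(4),'F',s['wrist_force'].round(2),'M',s['ft_torque'].round(2),'w',round(s['width'],4),'q6',round(np.degrees(s['joint_pos'][5]),1))
    if goal is not None: print('shift tool',(R.T@(np.array(goal)-p)).round(4))
E
python3 - <<'E'
from h import *
info([.5928,.2475,.16]);c=snap('wrist','w1')
E
```

```text
t 0.15 p [0.2694 0.5911 0.2156] xang 155.49 tilt [-0.0008 -0.0012] F [-0.85  0.19 -0.42] M [0.   0.   0.02] w 0.0942 q6 -10.0
shift tool [-0.4368 -0.1784  0.0557]
```

View pics/w1.png

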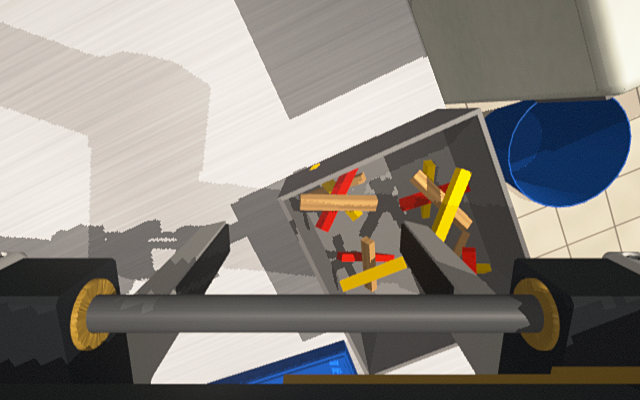

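The arm didn't move: every row needs all seven keys.

apply_moves:
  motion:
    - {"jaw": 0.05,"tx": -0.031,"ty": -0.0127,"tz": 0.002,"wx": 0,"wy": 0,"wz": 0.017}
    - {"jaw": 0.05,"tx": -0.031,"ty": -0.0127,"tz": 0.002,"wx": 0,"wy": 0,"wz": 0}
    - {"jaw": 0.05,"tx": -0.031,"ty": -0.0127,"tz": 0.002,"wx": 0,"wy": 0,"wz": 0}
    - {"jaw": 0.05,"tx": -0.031,"ty": -0.0127,"tz": 0.002,"wx": 0,"wy": 0,"wz": 0}
    - {"jaw": 0.05,"tx": -0.031,"ty": -0.0127,"tz": 0.002,"wx": 0,"wy": 0,"wz": 0}
    - {"jaw": 0.05,"tx": -0.031,"ty": -0.0127,"tz": 0.002,"wx": 0,"wy": 0,"wz": 0}
    - {"jaw": 0.05,"tx": -0.031,"ty": -0.0127,"tz": 0.002,"wx": 0,"wy": 0,"wz": 0}
    - {"jaw": 0.05,"tx": -0.031,"ty": -0.0127,"tz": 0.002,"wx": 0,"wy": 0,"wz": 0}
    - {"jaw": 0.05,"tx": -0.031,"ty": -0.0127,"tz": 0.002,"wx": 0,"wy": 0,"wz": 0}
    - {"jaw": 0.05,"tx": -0.031,"ty": -0.0127,"tz": 0.002,"wx": 0,"wy": 0,"wz": 0}
    - {"jaw": 0.05,"tx": -0.031,"ty": -0.0127,"tz": 0.002,"wx": 0,"wy": 0,"wz": 0}
    - {"jaw": 0.05,"tx": -0.031,"ty": -0.0127,"tz": 0.002,"wx": 0,"wy": 0,"wz": 0}
    - {"jaw": 0.05,"tx": 0,"ty": 0,"tz": 0,"wx": 0,"wy": 0,"wz": 0.1}
    - {"jaw": 0.05,"tx": 0,"ty": 0,"tz": 0,"wx": 0,"wy": 0,"wz": 0.1}
    - {"jaw": 0.05,"tx": 0,"ty": 0,"tz": 0,"wx": 0,"wy": 0,"wz": 0}

```text
clock: 1.45
position: [0.5509, 0.2787, 0.1871]
tcp_rot: [-0.002, 0.32, 0.947, -0.002]
wrist_force: [0.3, 0.8, -0.1]
width: 0.0498
```

```bash
python3 - <<'E'
from h import *
info([.5928,.2475,.16]);c=snap('wrist','w2')
E
```

```text
t 1.45 p [0.5509 0.2787 0.1871] xang 142.7 tilt [-0.0039 -0.002 ] F [ 0.32  0.83 -0.07] M [ 0.02 -0.01  0.03] w 0.0498 q6 -36.3
shift tool [-0.0523  0.0007  0.027 ]
```

View pics/w2.png

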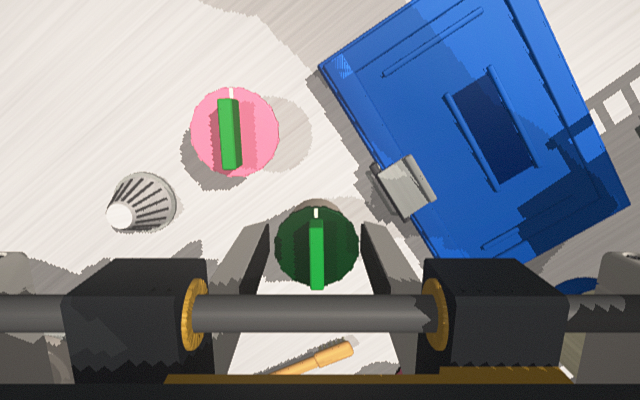

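The wrist view shows the green filter between the fingers at about (317,247), with its white mark upward at (316,212). I'll refine the bar position from this view.

```bash
python3 - <<'E'
from h import *
d=load('w2');hsv=cv2.cvtColor(d['image'],cv2.COLOR_RGB2HSV)
m=(hsv[...,0]>40)&(hsv[...,0]<85)&(hsv[...,1]>90);m[:,:265]=0;m[:,370:]=0;m[:195]=0;m[292:]=0
b=m&(hsv[...,2]>120);v,u=np.nonzero(b);P=cloud(d)
print(u.min(),u.max(),v.min(),v.max(),'z',np.percentile(P[b][:,2],[5,50,95]))
k=b&(abs(P[...,2]-.092)<.004);print(P[k].mean(0))
v,u=np.nonzero(k);p=np.array([onz(d,x,y,.092)[:2] for x,y in zip(u,v)]);w,V=np.linalg.eigh(np.cov(p.T));print(p.mean(0),np.degrees(np.arctan2(*V[::-1,1]))%180,cv2.minAreaRect((p*1000).astype(np.float32)))
f=m.copy().astype(np.uint8);cn=max(cv2.findContours(f,0,1)[0],key=cv2.contourArea)[:,0]
p=np.array([onz(d,x,y,.066)[:2] for x,y in cn if y<270]);A=np.c_[2*p,np.ones(len(p))];x=np.linalg.lstsq(A,(p**2).sum(1),rcond=None)[0];print('flange',x[:2],np.sqrt(x[2]+x[0]**2+x[1]**2))
E
```

```text
309 323 221 289 z [0.08991356 0.09123217 0.09236944]
[0.59162226 0.24892409 0.0911955 ]
[0.59133849 0.24913796] 143.9134359849441 ((591.6468505859375, 248.89959716796875), (11.2291841506958, 54.634151458740234), 53.77131271362305)
flange [0.59274675 0.24940493] 0.03532814438252919
```

apply_moves:
  motion:
    - {"jaw": 0.05,"tx": -0.017,"ty": 0.0003,"tz": 0.01,"wx": 0,"wy": 0,"wz": -0.02}
    - {"jaw": 0.05,"tx": -0.017,"ty": 0.0003,"tz": 0.01,"wx": 0,"wy": 0,"wz": 0}
    - {"jaw": 0.05,"tx": -0.017,"ty": 0.0003,"tz": 0.01,"wx": 0,"wy": 0,"wz": 0}
    - {"jaw": 0.05,"tx": 0,"ty": 0,"tz": 0.01,"wx": 0,"wy": 0,"wz": 0}
    - {"jaw": 0.05,"tx": 0,"ty": 0,"tz": 0.005,"wx": 0,"wy": 0,"wz": 0}
    - {"jaw": 0.05,"tx": 0,"ty": 0,"tz": 0,"wx": 0,"wy": 0,"wz": 0}
    - {"jaw": 0.05,"tx": 0,"ty": 0,"tz": 0,"wx": 0,"wy": 0,"wz": 0}

```text
clock: 2.08
position: [0.5905, 0.2528, 0.1402]
tcp_rot: [-0.002, 0.298, 0.954, -0.001]
wrist_force: [-0.5, 0.3, -0.7]
width: 0.0501
```

```bash
python3 - <<'E'
from h import *
info([.592,.2485,.080]);c=snap('wrist','w3')
E
```

```text
t 2.08 p [0.5905 0.2528 0.1402] xang 145.29 tilt [-0.0047 -0.0008] F [-0.46  0.34 -0.72] M [-0.04 -0.01  0.01] w 0.0501 q6 -42.2
shift tool [-0.0039 -0.0025  0.0602]
```

View pics/w3.png

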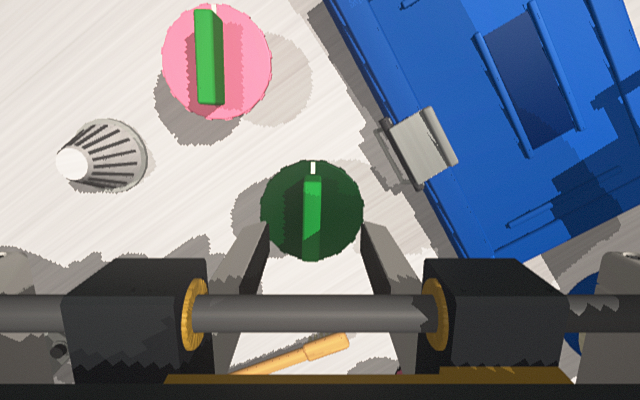

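apply_moves:
  motion:
    - {"jaw": 0.05,"tx": -0.004,"ty": -0.0025,"tz": 0.0,"wx": 0,"wy": 0,"wz": 0.025}
    - {"jaw": 0.05,"tx": 0,"ty": 0,"tz": 0.012,"wx": 0,"wy": 0,"wz": 0}
    - {"jaw": 0.05,"tx": 0,"ty": 0,"tz": 0.012,"wx": 0,"wy": 0,"wz": 0}
    - {"jaw": 0.05,"tx": 0,"ty": 0,"tz": 0.01,"wx": 0,"wy": 0,"wz": 0}
    - {"jaw": 0.05,"tx": 0,"ty": 0,"tz": 0.005,"wx": 0,"wy": 0,"wz": 0}
    - {"jaw": 0.05,"tx": 0,"ty": 0,"tz": 0,"wx": 0,"wy": 0,"wz": 0}

```text
clock: 2.63
position: [0.5915, 0.2499, 0.0992]
tcp_rot: [-0.001, 0.31, 0.951, -0.0]
wrist_force: [-0.3, -1.0, -0.5]
width: 0.0502
```

```bash
python3 - <<'E'
from h import *
info([.592,.2485,.080])
E
```

```text
t 2.63 p [0.5915 0.2499 0.0992] xang 143.9 tilt [-0.0021  0.    ] F [-0.26 -1.03 -0.53] M [-0.03 -0.03 -0.02] w 0.0502 q6 -41.1
shift tool [-0.0013 -0.0008  0.0192]
```

apply_moves:
  motion:
    - {"jaw": 0.05,"tx": -0.0013,"ty": -0.0008,"tz": 0.008,"wx": 0,"wy": 0,"wz": 0}
    - {"jaw": 0.05,"tx": 0,"ty": 0,"tz": 0.006,"wx": 0,"wy": 0,"wz": 0}
    - {"jaw": 0.05,"tx": 0,"ty": 0,"tz": 0.003,"wx": 0,"wy": 0,"wz": 0}
    - {"jaw": 0.05,"tx": 0,"ty": 0,"tz": 0,"wx": 0,"wy": 0,"wz": 0}

```text
clock: 2.97
position: [0.5916, 0.2482, 0.0793]
tcp_rot: [-0.002, 0.31, 0.951, -0.001]
wrist_force: [0.4, -0.5, 0.6]
width: 0.0497
```

```bash
python3 - <<'E'
from h import *
info([.592,.2485,.080])
E
```

```text
t 2.97 p [0.5916 0.2482 0.0793] xang 143.9 tilt [-0.0037 -0.0003] F [ 0.45 -0.46  0.55] M [-0.04 -0.05  0.01] w 0.0497 q6 -41.3
shift tool [-0.0001  0.0005 -0.0007]
```

Next I close on the bar at 20 N, then lift slightly.

apply_moves:
  grip_force: 25
  motion:
    - {"jaw": 0.02,"tx": 0,"ty": 0,"tz": 0,"wx": 0,"wy": 0,"wz": 0}
    - {"jaw": 0.008,"tx": 0,"ty": 0,"tz": 0,"wx": 0,"wy": 0,"wz": 0}
    - {"jaw": 0.005,"tx": 0,"ty": 0,"tz": 0,"wx": 0,"wy": 0,"wz": 0}
    - {"jaw": 0.005,"tx": 0,"ty": 0,"tz": 0,"wx": 0,"wy": 0,"wz": 0}
    - {"jaw": 0.005,"tx": 0,"ty": 0,"tz": 0,"wx": 0,"wy": 0,"wz": 0}
    - {"jaw": 0.005,"tx": 0,"ty": 0,"tz": 0,"wx": 0,"wy": 0,"wz": 0}

```text
clock: 3.47
position: [0.5926, 0.2485, 0.0807]
tcp_rot: [-0.001, 0.31, 0.951, -0.0]
wrist_force: [-0.0, -0.1, 0.1]
width: 0.0138
```

```bash
python3 - <<'E'
from h import *
info([.592,.2485,.080])
E
```

```text
t 3.47 p [0.5926 0.2485 0.0807] xang 143.9 tilt [-0.0012  0.0003] F [-0.01 -0.06  0.06] M [0.01 0.03 0.01] w 0.0138 q6 -41.3
shift tool [ 0.0005 -0.0003  0.0007]
```

apply_moves:
  motion:
    - {"jaw": 0.005,"tx": 0,"ty": 0,"tz": 0,"wx": 0,"wy": 0,"wz": 0}
    - {"jaw": 0.005,"tx": 0,"ty": 0,"tz": 0,"wx": 0,"wy": 0,"wz": 0}
    - {"jaw": 0.005,"tx": 0,"ty": 0,"tz": -0.003,"wx": 0,"wy": 0,"wz": 0}
    - {"jaw": 0.005,"tx": 0,"ty": 0,"tz": -0.008,"wx": 0,"wy": 0,"wz": 0}
    - {"jaw": 0.005,"tx": 0,"ty": 0,"tz": -0.01,"wx": 0,"wy": 0,"wz": 0}
    - {"jaw": 0.005,"tx": 0,"ty": 0,"tz": -0.012,"wx": 0,"wy": 0,"wz": 0}
    - {"jaw": 0.005,"tx": 0,"ty": 0,"tz": -0.015,"wx": 0,"wy": 0,"wz": 0}
    - {"jaw": 0.005,"tx": 0,"ty": 0,"tz": -0.015,"wx": 0,"wy": 0,"wz": 0}
    - {"jaw": 0.005,"tx": 0,"ty": 0,"tz": -0.015,"wx": 0,"wy": 0,"wz": 0}
    - {"jaw": 0.005,"tx": 0,"ty": 0,"tz": -0.015,"wx": 0,"wy": 0,"wz": 0}
    - {"jaw": 0.005,"tx": 0,"ty": 0,"tz": -0.015,"wx": 0,"wy": 0,"wz": 0}
    - {"jaw": 0.005,"tx": 0,"ty": 0,"tz": -0.015,"wx": 0,"wy": 0,"wz": 0}
    - {"jaw": 0.005,"tx": 0,"ty": 0,"tz": -0.008,"wx": 0,"wy": 0,"wz": 0}
    - {"jaw": 0.005,"tx": 0,"ty": 0,"tz": 0,"wx": 0,"wy": 0,"wz": 0}

```text
clock: 4.63
position: [0.5939, 0.2488, 0.2304]
tcp_rot: [0.003, 0.31, 0.951, 0.002]
wrist_force: [-1.5, 0.5, -0.7]
width: 0.0116
```

```bash
python3 - <<'E'
from h import *
info([.539,-.112,.21]);snap('wrist','w4');snap('scene','s4')
E
```

```text
t 4.63 p [0.5939 0.2488 0.2304] xang 143.91 tilt [0.0075 0.0023] F [-1.52  0.54 -0.65] M [-0.02 -0.    0.02] w 0.0116 q6 -41.3
shift tool [-0.1681 -0.324   0.0192]
```

View pics/w4.png

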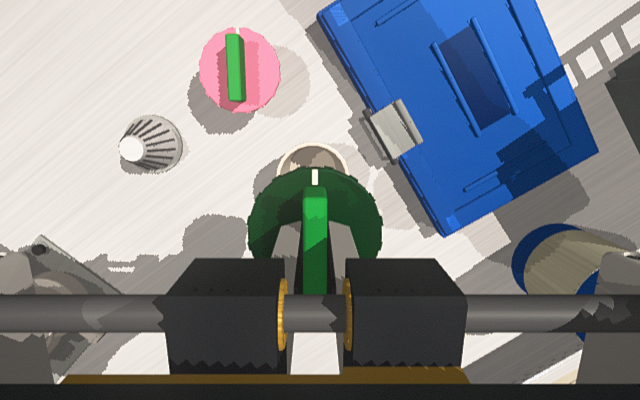

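View pics/s4.png

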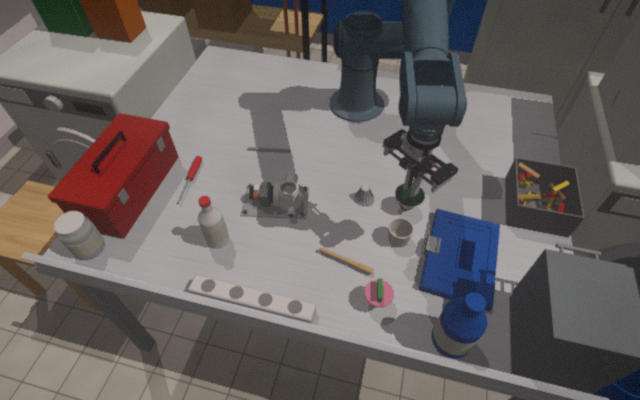

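The filter is out and gripped, its mark toward tool +x. The ramekin still stands at scene (400,233). Next I carry the filter to a spot beside the pump.

apply_moves:
  motion:
    - {"jaw": 0.005,"tx": -0.003,"ty": -0.015,"tz": 0,"wx": 0,"wy": 0,"wz": 0}
    - {"jaw": 0.005,"tx": -0.006,"ty": -0.032,"tz": 0,"wx": 0,"wy": 0,"wz": 0}
    - {"jaw": 0.005,"tx": -0.006,"ty": -0.032,"tz": 0,"wx": 0,"wy": 0,"wz": 0}
    - {"jaw": 0.005,"tx": -0.006,"ty": -0.032,"tz": 0,"wx": 0,"wy": 0,"wz": 0}
    - {"jaw": 0.005,"tx": -0.006,"ty": -0.032,"tz": 0,"wx": 0,"wy": 0,"wz": 0}
    - {"jaw": 0.005,"tx": -0.006,"ty": -0.032,"tz": 0,"wx": 0,"wy": 0,"wz": 0}
    - {"jaw": 0.005,"tx": -0.006,"ty": -0.032,"tz": 0,"wx": 0,"wy": 0,"wz": 0}
    - {"jaw": 0.005,"tx": -0.006,"ty": -0.032,"tz": 0,"wx": 0,"wy": 0,"wz": 0}
    - {"jaw": 0.005,"tx": -0.006,"ty": -0.032,"tz": 0,"wx": 0,"wy": 0,"wz": 0}
    - {"jaw": 0.005,"tx": -0.006,"ty": -0.032,"tz": 0,"wx": 0,"wy": 0,"wz": 0}
    - {"jaw": 0.005,"tx": -0.006,"ty": -0.032,"tz": 0,"wx": 0,"wy": 0,"wz": 0}
    - {"jaw": 0.005,"tx": -0.003,"ty": -0.015,"tz": 0,"wx": 0,"wy": 0,"wz": 0}
    - {"jaw": 0.005,"tx": 0,"ty": 0,"tz": 0,"wx": 0,"wy": 0,"wz": 0}

```text
clock: 5.82
position: [0.4239, -0.0838, 0.2101]
tcp_rot: [-0.012, 0.307, 0.952, -0.001]
wrist_force: [0.1, -0.3, -0.3]
width: 0.0115
```

apply_moves:
  motion:
    - {"jaw": 0.005,"tx": 0,"ty": 0,"tz": 0,"wx": 0,"wy": 0,"wz": 0.12}
    - {"jaw": 0.005,"tx": 0,"ty": 0,"tz": 0,"wx": 0,"wy": 0,"wz": 0.12}
    - {"jaw": 0.005,"tx": 0,"ty": 0,"tz": 0,"wx": 0,"wy": 0,"wz": 0.12}
    - {"jaw": 0.005,"tx": 0,"ty": 0,"tz": 0,"wx": 0,"wy": 0,"wz": 0.12}
    - {"jaw": 0.005,"tx": 0,"ty": 0,"tz": 0,"wx": 0,"wy": 0,"wz": 0.12}
    - {"jaw": 0.005,"tx": 0,"ty": 0,"tz": 0,"wx": 0,"wy": 0,"wz": 0.12}
    - {"jaw": 0.005,"tx": 0,"ty": 0,"tz": 0,"wx": 0,"wy": 0,"wz": 0.12}
    - {"jaw": 0.005,"tx": 0,"ty": 0,"tz": 0,"wx": 0,"wy": 0,"wz": 0.12}
    - {"jaw": 0.005,"tx": 0,"ty": 0,"tz": 0,"wx": 0,"wy": 0,"wz": 0.12}
    - {"jaw": 0.005,"tx": 0,"ty": 0,"tz": 0,"wx": 0,"wy": 0,"wz": 0.12}
    - {"jaw": 0.005,"tx": 0,"ty": 0,"tz": 0,"wx": 0,"wy": 0,"wz": 0.12}
    - {"jaw": 0.005,"tx": 0,"ty": 0,"tz": 0,"wx": 0,"wy": 0,"wz": 0.12}
    - {"jaw": 0.005,"tx": 0,"ty": 0,"tz": 0,"wx": 0,"wy": 0,"wz": 0.12}
    - {"jaw": 0.005,"tx": 0,"ty": 0,"tz": 0,"wx": 0,"wy": 0,"wz": 0.12}
    - {"jaw": 0.005,"tx": 0,"ty": 0,"tz": 0,"wx": 0,"wy": 0,"wz": 0.12}
    - {"jaw": 0.005,"tx": 0,"ty": 0,"tz": 0,"wx": 0,"wy": 0,"wz": 0.12}
    - {"jaw": 0.005,"tx": 0,"ty": 0,"tz": 0,"wx": 0,"wy": 0,"wz": 0.12}
    - {"jaw": 0.005,"tx": 0,"ty": 0,"tz": 0,"wx": 0,"wy": 0,"wz": 0.12}
    - {"jaw": 0.005,"tx": 0,"ty": 0,"tz": 0,"wx": 0,"wy": 0,"wz": 0.12}
    - {"jaw": 0.005,"tx": 0,"ty": 0,"tz": 0,"wx": 0,"wy": 0,"wz": 0.12}

```text
clock: 7.48
position: [0.4186, -0.0641, 0.1901]
tcp_rot: [-0.014, 0.999, 0.009, -0.028]
wrist_force: [0.2, 0.3, -0.7]
width: 0.0119
```

apply_moves:
  motion:
    - {"jaw": 0.005,"tx": 0,"ty": 0,"tz": 0,"wx": 0,"wy": 0,"wz": 0.12}
    - {"jaw": 0.005,"tx": 0,"ty": 0,"tz": 0,"wx": 0,"wy": 0,"wz": 0.12}
    - {"jaw": 0.005,"tx": 0,"ty": 0,"tz": 0,"wx": 0,"wy": 0,"wz": 0.12}
    - {"jaw": 0.005,"tx": 0,"ty": 0,"tz": 0,"wx": 0,"wy": 0,"wz": 0}
    - {"jaw": 0.005,"tx": 0,"ty": 0,"tz": 0,"wx": 0,"wy": 0,"wz": 0}

```text
clock: 7.9
position: [0.4175, -0.0588, 0.1856]
tcp_rot: [-0.01, 0.984, -0.177, -0.034]
wrist_force: [-0.0, 0.9, 0.3]
width: 0.0119
```

```bash
python3 - <<'E'
from h import *
info([.539,-.112,.21]);snap('wrist','w5')
E
```

```text
t 7.9 p [ 0.4175 -0.0588  0.1856] xang -20.36 tilt [-0.0642  0.0328] F [-0.01  0.86  0.34] M [-0.06  0.13 -0.01] w 0.0119 q6 86.6
shift tool [ 0.1304  0.0073 -0.0339]
```

View pics/w5.png

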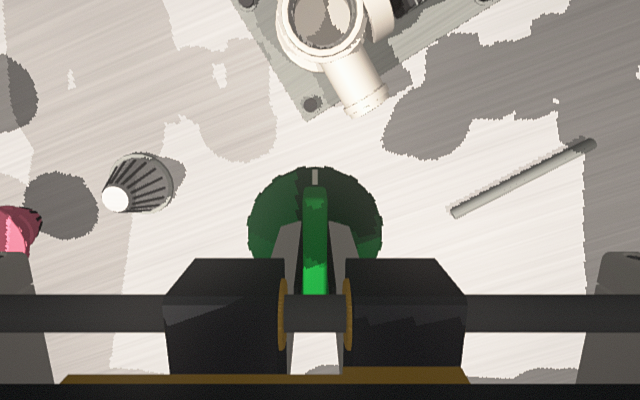

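The filter is held with its mark toward tool +x, and the port is visible at (320,20). The tool has drifted into a 0.07 rad tilt, so I'll compute the correction and refine the port position.

```bash
cat >> h.py <<'E'
def go(goal,heading=None):
    s,p,R=pose(); hd=np.arctan2(R[1,0],R[0,0]) if heading is None else np.radians(heading)
    x=np.array([np.cos(hd),np.sin(hd),0]);z=np.array([0,0,-1.]);G=np.stack([x,np.cross(z,x),z],1)
    info(); print('shift',(R.T@(np.array(goal)-p)).round(4),'rotvec',Ro.from_matrix(R.T@G).as_rotvec().round(4))
E
python3 - <<'E'
from h import *
go([.43,-.07,.215],-20)
d=load('w5');P=cloud(d)
k=(abs(P[...,2]-.072)<.004)&(np.hypot(P[...,0]-.539,P[...,1]+.112)<.045)
v,u=np.nonzero(k);q=P[k];p=q[:,:2];A=np.c_[2*p,np.ones(len(p))];x=np.linalg.lstsq(A,(p**2).sum(1),rcond=None)[0];print(len(u),u.min(),u.max(),v.min(),v.max(),'rim',x[:2],np.sqrt(x[2]+x[0]**2+x[1]**2),np.median(q[:,2]))
E
```

```text
t 7.95 p [ 0.4174 -0.0588  0.1855] xang -20.36 tilt [-0.0644  0.0329] F [-0.02 -0.23 -0.98] M [0.07 0.09 0.03] w 0.0121 q6 86.6
shift [ 0.0136  0.0058 -0.0306] rotvec [-0.0086  0.0718 -0.0066]
1177 281 386 0 56 rim [ 0.5388216 -0.1108036] 0.029113428155502472 0.07046300850591528
```

apply_moves:
  motion:
    - {"jaw": 0.005,"tx": 0,"ty": 0.002,"tz": -0.02,"wx": -0.004,"wy": 0.036,"wz": -0.003}
    - {"jaw": 0.005,"tx": 0,"ty": 0.002,"tz": -0.02,"wx": -0.004,"wy": 0.036,"wz": -0.003}
    - {"jaw": 0.005,"tx": 0,"ty": 0.002,"tz": -0.02,"wx": 0,"wy": 0,"wz": 0}
    - {"jaw": 0.005,"tx": 0,"ty": 0,"tz": -0.01,"wx": 0,"wy": 0,"wz": 0}
    - {"jaw": 0.005,"tx": 0,"ty": 0,"tz": 0,"wx": 0,"wy": 0,"wz": 0}
    - {"jaw": 0.005,"tx": 0,"ty": 0,"tz": 0,"wx": 0,"wy": 0,"wz": 0}

```text
clock: 8.45
position: [0.4162, -0.0634, 0.2548]
tcp_rot: [-0.001, 0.986, -0.167, -0.002]
wrist_force: [0.2, -1.1, -0.7]
width: 0.012
```

```bash
python3 - <<'E'
from h import *
go([.539,-.111,.215],-20)
d=snap('wrist','w6');P=cloud(d)
k=(abs(P[...,2]-.072)<.004)&(np.hypot(P[...,0]-.539,P[...,1]+.112)<.045)
v,u=np.nonzero(k);q=P[k];p=q[:,:2];A=np.c_[2*p,np.ones(len(p))];x=np.linalg.lstsq(A,(p**2).sum(1),rcond=None)[0];print(len(u),u.min(),u.max(),v.min(),v.max(),'rim',x[:2],np.sqrt(x[2]+x[0]**2+x[1]**2),np.median(q[:,2]))
print(P[80:84,330], )
im=d['image'].copy();im[k]=(255,0,0);cv2.imwrite('pics/w6b.png',np.hstack([d['image'][:200,220:420],im[:200,220:420]])[:,:,::-1].repeat(2,0).repeat(2,1))
E
```

```text
t 8.45 p [ 0.4162 -0.0634  0.2548] xang -19.2 tilt [-0.0029  0.0026] F [ 0.15 -1.11 -0.74] M [ 0.01  0.1  -0.01] w 0.012 q6 85.0
shift [0.1318 0.0046 0.0394] rotvec [-0.0015  0.0036  0.0139]
1732 286 366 1 77 rim [ 0.53797467 -0.11486844] 0.02969795238258723 0.07055375806449889
[[ 0.50358656 -0.11070195  0.05157636]
 [ 0.50258589 -0.11030494  0.05292105]
 [ 0.5016071  -0.10992813  0.05397656]
 [ 0.50072929 -0.10966489  0.05324088]]
```

View pics/w6b.png

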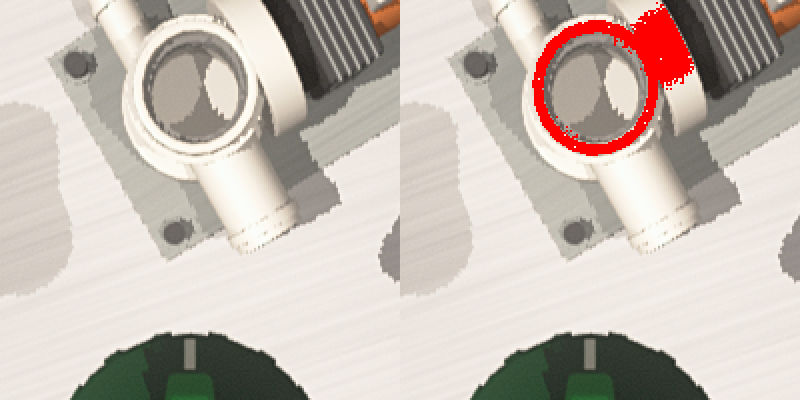

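```bash
python3 - <<'E'
from h import *
from scipy.optimize import least_squares
d=load('w6');P=cloud(d)
c=np.array([.538,-.112])
for i in range(8):
    r=np.hypot(P[...,0]-c[0],P[...,1]-c[1]);k=(abs(P[...,2]-.071)<.003)&(r>.022)&(r<.033)
    k[:,345:]=0
    p=P[k][:,:2];f=least_squares(lambda x:np.hypot(*(p-x[:2]).T)-x[2],[*c,.0275],loss='soft_l1',f_scale=.002);c=f.x[:2]
print('rim depth',f.x,len(p))
# outline of bright rim by edges: cast rays from centre, outermost and innermost red pixels
k8=k.astype(np.uint8)
# same from scene/top with tight gating
for t in('top0','scene0','w5'):
    D=load(t);Q=cloud(D);cc=c.copy()
    for i in range(5):
        r=np.hypot(Q[...,0]-cc[0],Q[...,1]-cc[1]);kk=(abs(Q[...,2]-.071)<.004)&(r>.021)&(r<.034);pp=Q[kk][:,:2]
        ff=least_squares(lambda x:np.hypot(*(pp-x[:2]).T)-.0275,cc,loss='soft_l1',f_scale=.002);cc=ff.x
    print(t,cc,len(pp))
# flange arc
s,pt,R=pose();hsv=cv2.cvtColor(d['image'],cv2.COLOR_RGB2HSV)
m=((hsv[...,0]>40)&(hsv[...,0]<90)&(hsv[...,1]>80)).astype(np.uint8);m[260:]=0;m[:140]=0
cn=max(cv2.findContours(m,0,1)[0],key=cv2.contourArea)[:,0];cn=np.array([q for q in cn if q[1]<235])
h=cv2.convexHull(cn)[:,0]
for zz in(pt[2]-.014,):
    o=np.array([onz(d,u,v,zz) for u,v in h]);loc=(o-pt)@R
    loc=loc[(loc[:,0]>0)]
    g=least_squares(lambda x:np.hypot(loc[:,0]-x[0],loc[:,1]-x[1])-.038,[0,0],loss='soft_l1',f_scale=.001).x
    g3=least_squares(lambda x:np.hypot(loc[:,0]-x[0],loc[:,1]-x[1])-x[2],[0,0,.038],loss='soft_l1',f_scale=.001).x
    print('filter in tool',g,g3,len(loc))
v,u=np.nonzero(m>0);kk=(m>0);print('flange top z rel',np.percentile(P[kk][:,2]-pt[2],[10,30,50,70,90]))
E
```

```text
rim depth [ 0.53707493 -0.10845918  0.02718729] 1010
top0 [ 0.53803512 -0.10884732] 170
scene0 [ 0.53992081 -0.10838652] 105
w5 [ 0.53750886 -0.10909888] 1183
filter in tool [-4.78594089e-06  1.47142465e-03] [ 0.01767897 -0.02205101  0.01590699] 13
flange top z rel [-0.18041694 -0.0159157  -0.01514234 -0.0138375   0.01069497]
```

```bash
python3 - <<'E'
from h import *
from scipy.optimize import least_squares
d=load('w6');P=cloud(d);s,pt,R=pose()
L=(P-pt)@R
k=(abs(L[...,2]-.0145)<.003)&(np.hypot(L[...,0],L[...,1])<.045);print(k.sum())
m=k.astype(np.uint8);cn=max(cv2.findContours(m,0,1)[0],key=cv2.contourArea)[:,0]
o=np.array([(onz(d,u,v,pt[2]-.0145)-pt)@R for u,v in cn]);r=np.hypot(o[:,0],o[:,1]);q=o[(r>.034)&(o[:,0]>-.01)]
g=least_squares(lambda x:np.hypot(q[:,0]-x[0],q[:,1]-x[1])-.038,[0,0],loss='soft_l1',f_scale=.001).x
print(len(q),g,q.min(0),q.max(0))
hsv=cv2.cvtColor(d['image'],cv2.COLOR_RGB2HSV)
for v in range(165,180,3):
    b=np.nonzero((hsv[v,:,0]>40)&(hsv[v,:,0]<90)&(hsv[v,:,1]>80))[0];print(v,b.min(),b.max(), ((onz(d,b.min(),v,pt[2]-.014)-pt)@R).round(4),((onz(d,b.max(),v,pt[2]-.014)-pt)@R).round(4))
# bar top
b=(hsv[...,0]>40)&(hsv[...,0]<90)&(hsv[...,2]>100)&(abs(L[...,2]+.0115)<.004)&(abs(L[...,1])<.02)
print('bar local',b.sum(),np.percentile(L[b],[1,50,99],axis=0).round(4))
E
```

```text
6794
256 [0.00087328 0.00029489] [-0.00973162 -0.03755928  0.01432921] [0.03925723 0.03806211 0.01459414]Traceback (most recent call last):
  File "<stdin>", line 12, in <module>
    return umr_minimum(a, axis, None, out, keepdims, initial, where)
ValueError: zero-size array to reduction operation minimum which has no identity
```

apply_moves:
  motion:
    - {"jaw": 0.005,"tx": 0.021,"ty": 0,"tz": 0,"wx": 0,"wy": 0.0036,"wz": 0.014}
    - {"jaw": 0.005,"tx": 0.021,"ty": 0,"tz": 0,"wx": 0,"wy": 0,"wz": 0}
    - {"jaw": 0.005,"tx": 0.021,"ty": 0,"tz": 0,"wx": 0,"wy": 0,"wz": 0}
    - {"jaw": 0.005,"tx": 0.021,"ty": 0,"tz": 0,"wx": 0,"wy": 0,"wz": 0}
    - {"jaw": 0.005,"tx": 0.021,"ty": 0,"tz": 0,"wx": 0,"wy": 0,"wz": 0}
    - {"jaw": 0.005,"tx": 0.018,"ty": 0,"tz": 0,"wx": 0,"wy": 0,"wz": 0}
    - {"jaw": 0.005,"tx": 0,"ty": 0,"tz": 0,"wx": 0,"wy": 0,"wz": 0}
    - {"jaw": 0.005,"tx": 0,"ty": 0,"tz": 0,"wx": 0,"wy": 0,"wz": 0}

```text
clock: 9.17
position: [0.5327, -0.1041, 0.2406]
tcp_rot: [-0.003, 0.985, -0.172, -0.01]
wrist_force: [0.9, -0.6, -0.2]
width: 0.0117
```

```bash
python3 - <<'E'
from h import *
go([.537,-.1083,.20],-20)
E
```

```text
t 9.17 p [ 0.5327 -0.1041  0.2406] xang -19.78 tilt [-0.0179  0.0096] F [ 0.88 -0.64 -0.25] M [ 0.05  0.15 -0.04] w 0.0117 q6 86.7
shift [0.0063 0.0026 0.0404] rotvec [-0.003   0.0201  0.0037]
```

apply_moves:
  motion:
    - {"jaw": 0.005,"tx": 0.006,"ty": 0.0026,"tz": 0.006,"wx": -0.003,"wy": 0.02,"wz": 0.004}
    - {"jaw": 0.005,"tx": 0,"ty": 0,"tz": 0.015,"wx": 0,"wy": 0,"wz": 0}
    - {"jaw": 0.005,"tx": 0,"ty": 0,"tz": 0.015,"wx": 0,"wy": 0,"wz": 0}
    - {"jaw": 0.005,"tx": 0,"ty": 0,"tz": 0.006,"wx": 0,"wy": 0,"wz": 0}
    - {"jaw": 0.005,"tx": 0,"ty": 0,"tz": 0,"wx": 0,"wy": 0,"wz": 0}
    - {"jaw": 0.005,"tx": 0,"ty": 0,"tz": 0,"wx": 0,"wy": 0,"wz": 0}

```text
clock: 9.67
position: [0.5321, -0.1059, 0.193]
tcp_rot: [-0.001, 0.985, -0.173, -0.004]
wrist_force: [0.3, 0.3, -0.7]
width: 0.0118
```

```bash
python3 - <<'E'
from h import *
go([.537,-.1083,.15],-20);go([.537,-.1083,.15],-20)
E
```

```text
t 9.67 p [ 0.5321 -0.1059  0.193 ] xang -19.91 tilt [-0.007   0.0029] F [ 0.26  0.32 -0.68] M [ 0.03  0.15 -0.01] w 0.0118 q6 86.7
shift [0.0058 0.0006 0.043 ] rotvec [-0.0003  0.0076  0.0016]
t 9.67 p [ 0.5321 -0.1059  0.193 ] xang -19.91 tilt [-0.007   0.0029] F [ 0.26  0.32 -0.68] M [ 0.03  0.15 -0.01] w 0.0118 q6 86.7
shift [0.0058 0.0006 0.043 ] rotvec [-0.0003  0.0076  0.0016]
```

apply_moves:
  motion:
    - {"jaw": 0.005,"tx": 0.006,"ty": 0.0006,"tz": 0.01,"wx": 0,"wy": 0.007,"wz": 0}
    - {"jaw": 0.005,"tx": 0.0005,"ty": 0,"tz": 0.015,"wx": 0,"wy": 0.001,"wz": 0}
    - {"jaw": 0.005,"tx": 0.0005,"ty": 0,"tz": 0.01,"wx": 0,"wy": 0.001,"wz": 0}
    - {"jaw": 0.005,"tx": 0,"ty": 0,"tz": 0,"wx": 0,"wy": 0,"wz": 0}
    - {"jaw": 0.005,"tx": 0,"ty": 0,"tz": 0,"wx": 0,"wy": 0,"wz": 0}

```text
clock: 10.08
position: [0.5395, -0.1089, 0.1608]
tcp_rot: [0.001, 0.985, -0.172, 0.004]
wrist_force: [0.7, -1.1, -0.7]
width: 0.012
```

```bash
python3 - <<'E'
from h import *
go([.537,-.1083,.125],-20);c=snap('scene','s7')
im=cv2.resize(c['image'][130:230,240:340],None,fx=5,fy=5,interpolation=cv2.INTER_CUBIC);cv2.imwrite('pics/s7c.png',im[:,:,::-1])
go([.537,-.1083,.125],-20)
E
```

```text
t 10.08 p [ 0.5395 -0.1089  0.1608] xang -19.85 tilt [ 0.0072 -0.0026] F [ 0.66 -1.09 -0.67] M [ 0.02  0.11 -0.01] w 0.012 q6 86.6
shift [-0.0028  0.0002  0.0358] rotvec [-0.     -0.0076  0.0026]
t 10.13 p [ 0.5395 -0.1089  0.1609] xang -19.85 tilt [ 0.0072 -0.0026] F [ 0.29 -0.03 -0.86] M [ 0.05  0.16 -0.07] w 0.0121 q6 86.6
shift [-0.0028  0.0002  0.0359] rotvec [-0.     -0.0077  0.0025]
```

View pics/s7c.png

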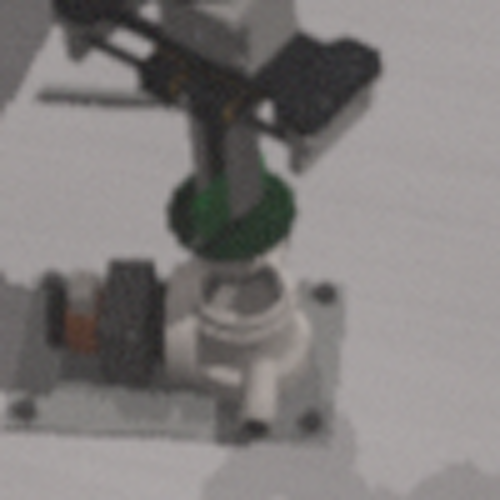

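apply_moves:
  motion:
    - {"jaw": 0.005,"tx": -0.0025,"ty": 0,"tz": 0.008,"wx": 0,"wy": -0.0075,"wz": 0}
    - {"jaw": 0.005,"tx": 0,"ty": 0,"tz": 0.008,"wx": 0,"wy": 0,"wz": 0}
    - {"jaw": 0.005,"tx": 0,"ty": 0,"tz": 0.005,"wx": 0,"wy": 0,"wz": 0}
    - {"jaw": 0.005,"tx": 0,"ty": 0,"tz": 0,"wx": 0,"wy": 0,"wz": 0}
    - {"jaw": 0.005,"tx": 0,"ty": 0,"tz": 0,"wx": 0,"wy": 0,"wz": 0}

```text
clock: 10.55
position: [0.538, -0.1084, 0.1401]
tcp_rot: [0.0, 0.985, -0.172, 0.001]
wrist_force: [1.4, -0.6, -0.0]
width: 0.0116
```

```bash
python3 - <<'E'
from h import *
go([.537,-.1083,.12],-20)
E
```

```text
t 10.55 p [ 0.538  -0.1084  0.1401] xang -19.84 tilt [ 0.0026 -0.0011] F [ 1.41 -0.64 -0.01] M [0.02 0.13 0.03] w 0.0116 q6 86.6
shift [-0.001   0.0002  0.0201] rotvec [ 0.0002 -0.0029  0.0027]
```

apply_moves:
  motion:
    - {"jaw": 0.005,"tx": -0.0008,"ty": 0,"tz": 0.006,"wx": 0,"wy": -0.003,"wz": 0}
    - {"jaw": 0.005,"tx": 0,"ty": 0,"tz": 0.005,"wx": 0,"wy": 0,"wz": 0}
    - {"jaw": 0.005,"tx": 0,"ty": 0,"tz": 0.003,"wx": 0,"wy": 0,"wz": 0}
    - {"jaw": 0.005,"tx": 0,"ty": 0,"tz": 0,"wx": 0,"wy": 0,"wz": 0}
    - {"jaw": 0.005,"tx": 0,"ty": 0,"tz": 0,"wx": 0,"wy": 0,"wz": 0}

```text
clock: 10.97
position: [0.5373, -0.1082, 0.1246]
tcp_rot: [0.0, 0.985, -0.172, -0.0]
wrist_force: [0.3, -0.7, -0.7]
width: 0.0121
```

```bash
python3 - <<'E'
from h import *
go([.537,-.1083,.115],-20)
E
```

```text
t 10.97 p [ 0.5373 -0.1082  0.1246] xang -19.84 tilt [-0.0005 -0.    ] F [ 0.28 -0.74 -0.71] M [0.03 0.1  0.  ] w 0.0121 q6 86.6
shift [-0.0002  0.0002  0.0096] rotvec [0.0002 0.0004 0.0027]
```

apply_moves:
  motion:
    - {"jaw": 0.005,"tx": 0,"ty": 0,"tz": 0.002,"wx": 0,"wy": 0,"wz": 0}
    - {"jaw": 0.005,"tx": 0,"ty": 0,"tz": 0.002,"wx": 0,"wy": 0,"wz": 0}
    - {"jaw": 0.005,"tx": 0,"ty": 0,"tz": 0.001,"wx": 0,"wy": 0,"wz": 0}
    - {"jaw": 0.005,"tx": 0,"ty": 0,"tz": 0,"wx": 0,"wy": 0,"wz": 0}

```text
clock: 11.3
position: [0.5375, -0.1083, 0.1194]
tcp_rot: [0.0, 0.985, -0.172, 0.0]
wrist_force: [0.5, 0.6, -0.9]
width: 0.0121
```

```bash
python3 - <<'E'
from h import *
go([.537,-.1083,.115],-20)
E
```

```text
t 11.3 p [ 0.5375 -0.1083  0.1194] xang -19.84 tilt [ 0.0002 -0.0003] F [ 0.47  0.56 -0.89] M [ 0.04  0.12 -0.02] w 0.0121 q6 86.6
shift [-0.0005  0.0002  0.0044] rotvec [ 0.0003 -0.0003  0.0027]
```

apply_moves:
  motion:
    - {"jaw": 0.005,"tx": -0.0003,"ty": 0,"tz": 0.002,"wx": 0,"wy": 0,"wz": 0}
    - {"jaw": 0.005,"tx": 0,"ty": 0,"tz": 0.0015,"wx": 0,"wy": 0,"wz": 0}
    - {"jaw": 0.005,"tx": 0,"ty": 0,"tz": 0.0,"wx": 0,"wy": 0,"wz": 0}

```text
clock: 11.55
position: [0.5374, -0.1082, 0.1158]
tcp_rot: [0.0, 0.985, -0.172, 0.0]
wrist_force: [0.1, -0.3, -0.2]
width: 0.0117
```

```bash
python3 - <<'E'
from h import *
go([.537,-.1083,.115],-20)
E
```

```text
t 11.55 p [ 0.5374 -0.1082  0.1158] xang -19.84 tilt [ 0.0007 -0.0005] F [ 0.12 -0.28 -0.24] M [0.01 0.13 0.  ] w 0.0117 q6 86.6
shift [-0.0004  0.0002  0.0008] rotvec [ 0.0002 -0.0008  0.0028]
```

apply_moves:
  motion:
    - {"jaw": 0.005,"tx": 0,"ty": 0,"tz": 0.0015,"wx": 0,"wy": 0,"wz": 0}
    - {"jaw": 0.005,"tx": 0,"ty": 0,"tz": 0.001,"wx": 0,"wy": 0,"wz": 0}
    - {"jaw": 0.005,"tx": 0,"ty": 0,"tz": 0.001,"wx": 0,"wy": 0,"wz": 0}

```text
clock: 11.8
position: [0.5376, -0.1083, 0.1122]
tcp_rot: [0.0, 0.985, -0.172, 0.001]
wrist_force: [-0.4, -0.2, -0.9]
width: 0.0117
```

```bash
python3 - <<'E'
from h import *
go([.537,-.1083,.115],-20)
E
```

```text
t 11.8 p [ 0.5376 -0.1083  0.1122] xang -19.84 tilt [ 0.0011 -0.0007] F [-0.36 -0.21 -0.89] M [0.08 0.12 0.06] w 0.0117 q6 86.6
shift [-0.0005  0.0002 -0.0028] rotvec [ 0.0003 -0.0012  0.0028]
```

apply_moves:
  motion:
    - {"jaw": 0.005,"tx": 0,"ty": 0,"tz": 0.001,"wx": 0,"wy": 0,"wz": 0}
    - {"jaw": 0.005,"tx": 0,"ty": 0,"tz": 0.001,"wx": 0,"wy": 0,"wz": 0}
    - {"jaw": 0.005,"tx": 0,"ty": 0,"tz": 0.001,"wx": 0,"wy": 0,"wz": 0}

```text
clock: 12.05
position: [0.5378, -0.1083, 0.1109]
tcp_rot: [0.0, 0.985, -0.172, 0.0]
wrist_force: [-3.5, 2.1, 8.1]
width: 0.012
```

```bash
python3 - <<'E'
from h import *
go([.537,-.1083,.115],-20)
E
```

```text
t 12.05 p [ 0.5378 -0.1083  0.1109] xang -19.84 tilt [ 0.0002 -0.0005] F [-3.5   2.1   8.14] M [ 0.25  1.06 -0.1 ] w 0.012 q6 86.6
shift [-0.0007  0.0003 -0.0041] rotvec [ 0.0003 -0.0004  0.0028]
```

Contact is at TCP z = 0.1109 with 8 N upward, so the flange is about 19 mm above the rim, as expected. Now I turn backward in short batches.

apply_moves:
  motion:
    - {"jaw": 0.005,"tx": -0.0004,"ty": 0,"tz": 0,"wx": 0,"wy": 0,"wz": -0.06}
    - {"jaw": 0.005,"tx": 0,"ty": 0,"tz": 0,"wx": 0,"wy": 0,"wz": -0.1}
    - {"jaw": 0.005,"tx": 0,"ty": 0,"tz": 0,"wx": 0,"wy": 0,"wz": -0.1}
    - {"jaw": 0.005,"tx": 0,"ty": 0,"tz": 0,"wx": 0,"wy": 0,"wz": -0.1}

```text
clock: 12.38
position: [0.5376, -0.1084, 0.1116]
tcp_rot: [0.001, 1.0, 0.014, 0.0]
wrist_force: [-1.5, -0.6, 1.2]
width: 0.0121
```

```bash
python3 - <<'E'
from h import *
go([.537,-.1083,.115])
E
```

```text
t 12.38 p [ 0.5376 -0.1084  0.1116] xang 1.64 tilt [ 0.0004 -0.0013] F [-1.46 -0.64  1.16] M [-0.05  0.41 -0.03] w 0.0121 q6 65.2
shift [-0.0006 -0.0001 -0.0034] rotvec [ 0.0013 -0.0003 -0.    ]
```

It turned 21.5° and rose 0.7 mm, which matches the thread pitch, so I'll keep turning.

apply_moves:
  motion:
    - {"jaw": 0.005,"tx": -0.0003,"ty": 0,"tz": 0.0002,"wx": 0,"wy": 0,"wz": -0.1}
    - {"jaw": 0.005,"tx": 0,"ty": 0,"tz": 0.0002,"wx": 0,"wy": 0,"wz": -0.1}
    - {"jaw": 0.005,"tx": 0,"ty": 0,"tz": 0.0002,"wx": 0,"wy": 0,"wz": -0.1}
    - {"jaw": 0.005,"tx": 0,"ty": 0,"tz": 0.0002,"wx": 0,"wy": 0,"wz": -0.1}
    - {"jaw": 0.005,"tx": 0,"ty": 0,"tz": 0.0002,"wx": 0,"wy": 0,"wz": -0.1}
    - {"jaw": 0.005,"tx": 0,"ty": 0,"tz": 0.0002,"wx": 0,"wy": 0,"wz": -0.1}

```text
clock: 12.88
position: [0.5376, -0.1089, 0.1128]
tcp_rot: [0.001, 0.946, 0.324, -0.0]
wrist_force: [-0.9, 0.6, 2.1]
width: 0.0119
```

```bash
python3 - <<'E'
from h import *
go([.537,-.1083,.115])
E
```

```text
t 12.88 p [ 0.5376 -0.1089  0.1128] xang 37.78 tilt [-0.0003 -0.002 ] F [-0.89  0.61  2.14] M [ 0.11  0.45 -0.08] w 0.0119 q6 29.0
shift [-0.0001 -0.0008 -0.0022] rotvec [0.0014 0.0014 0.    ]
```

apply_moves:
  motion:
    - {"jaw": 0.005,"tx": 0,"ty": -0.0003,"tz": 0.0002,"wx": 0.001,"wy": 0.001,"wz": -0.1}
    - {"jaw": 0.005,"tx": 0,"ty": 0,"tz": 0.0002,"wx": 0,"wy": 0,"wz": -0.1}
    - {"jaw": 0.005,"tx": 0,"ty": 0,"tz": 0.0002,"wx": 0,"wy": 0,"wz": -0.1}
    - {"jaw": 0.005,"tx": 0,"ty": 0,"tz": 0.0002,"wx": 0,"wy": 0,"wz": -0.1}
    - {"jaw": 0.005,"tx": 0,"ty": 0,"tz": 0.0002,"wx": 0,"wy": 0,"wz": -0.1}
    - {"jaw": 0.005,"tx": 0,"ty": 0,"tz": 0.0002,"wx": 0,"wy": 0,"wz": -0.1}

```text
clock: 13.38
position: [0.5377, -0.1091, 0.114]
tcp_rot: [0.0, 0.799, 0.601, -0.001]
wrist_force: [-1.0, 0.5, 1.0]
width: 0.0117
```

```bash
python3 - <<'E'
from h import *
go([.537,-.1083,.115])
E
```

```text
t 13.38 p [ 0.5377 -0.1091  0.114 ] xang 73.92 tilt [-0.0008 -0.0012] F [-1.    0.48  0.98] M [-0.    0.33  0.02] w 0.0117 q6 -7.2
shift [ 0.0006 -0.0009 -0.001 ] rotvec [-0.0004  0.0014 -0.    ]
```

apply_moves:
  motion:
    - {"jaw": 0.005,"tx": 0,"ty": -0.0003,"tz": 0.0003,"wx": 0,"wy": 0.001,"wz": -0.1}
    - {"jaw": 0.005,"tx": 0,"ty": 0,"tz": 0.0003,"wx": 0,"wy": 0,"wz": -0.1}
    - {"jaw": 0.005,"tx": 0,"ty": 0,"tz": 0.0003,"wx": 0,"wy": 0,"wz": -0.1}
    - {"jaw": 0.005,"tx": 0,"ty": 0,"tz": 0.0003,"wx": 0,"wy": 0,"wz": -0.1}
    - {"jaw": 0.005,"tx": 0,"ty": 0,"tz": 0.0003,"wx": 0,"wy": 0,"wz": -0.1}
    - {"jaw": 0.005,"tx": 0,"ty": 0,"tz": 0.0003,"wx": 0,"wy": 0,"wz": -0.1}

```text
clock: 13.88
position: [0.5378, -0.1093, 0.1152]
tcp_rot: [-0.0, 0.573, 0.819, -0.001]
wrist_force: [-1.8, 0.9, 3.9]
width: 0.0115
```

```bash
python3 - <<'E'
from h import *
go([.5375,-.1087,.115])
E
```

```text
t 13.88 p [ 0.5378 -0.1093  0.1152] xang 110.04 tilt [-0.0013 -0.0004] F [-1.85  0.89  3.89] M [ 0.03  0.44 -0.12] w 0.0115 q6 -43.3
shift [ 0.0006 -0.      0.0002] rotvec [-0.0013 -0.0001  0.    ]
```

apply_moves:
  motion:
    - {"jaw": 0.005,"tx": 0.0002,"ty": 0,"tz": 0.0002,"wx": -0.001,"wy": 0,"wz": -0.08}
    - {"jaw": 0.005,"tx": 0,"ty": 0,"tz": 0.0002,"wx": 0,"wy": 0,"wz": -0.08}
    - {"jaw": 0.005,"tx": 0,"ty": 0,"tz": 0.0002,"wx": 0,"wy": 0,"wz": -0.08}
    - {"jaw": 0.005,"tx": 0,"ty": 0,"tz": 0.0003,"wx": 0,"wy": 0,"wz": -0.08}

```text
clock: 14.22
position: [0.5379, -0.1092, 0.1158]
tcp_rot: [-0.0, 0.428, 0.904, -0.0]
wrist_force: [-2.2, 0.9, 3.4]
width: 0.0112
```

```bash
python3 - <<'E'
from h import *
go([.5375,-.1087,.115])
E
```

```text
t 14.22 p [ 0.5379 -0.1092  0.1158] xang 129.36 tilt [-0.0006 -0.0002] F [-2.18  0.85  3.37] M [-0.01  0.49 -0.07] w 0.0112 q6 -62.7
shift [0.0007 0.0001 0.0008] rotvec [-0.0006 -0.0002  0.    ]
```

apply_moves:
  motion:
    - {"jaw": 0.005,"tx": 0.0002,"ty": 0,"tz": 0.0003,"wx": -0.001,"wy": 0,"wz": -0.07}
    - {"jaw": 0.005,"tx": 0,"ty": 0,"tz": 0.0003,"wx": 0,"wy": 0,"wz": -0.07}
    - {"jaw": 0.005,"tx": 0,"ty": 0,"tz": 0.0003,"wx": 0,"wy": 0,"wz": -0.07}

```text
clock: 14.47
position: [0.5377, -0.1093, 0.1159]
tcp_rot: [-0.0, 0.325, 0.946, -0.0]
wrist_force: [-1.9, -0.4, 1.7]
width: 0.0116
```

```bash
python3 - <<'E'
from h import *
go([.5375,-.1087,.115])
E
```

```text
t 14.47 p [ 0.5377 -0.1093  0.1159] xang 142.03 tilt [-0.0008  0.0001] F [-1.9  -0.35  1.71] M [-0.01  0.37 -0.02] w 0.0116 q6 -75.4
shift [0.0005 0.0004 0.0009] rotvec [-0.0004 -0.0007  0.    ]
```

The rise has levelled off at 0.1159, about 24 mm above the rim. The drop should be close, so I'll keep turning with a light push.

apply_moves:
  motion:
    - {"jaw": 0.005,"tx": 0.0002,"ty": 0,"tz": 0.0004,"wx": 0,"wy": 0,"wz": -0.06}
    - {"jaw": 0.005,"tx": 0,"ty": 0,"tz": 0.0005,"wx": 0,"wy": 0,"wz": -0.06}
    - {"jaw": 0.005,"tx": 0,"ty": 0,"tz": 0.0005,"wx": 0,"wy": 0,"wz": -0.06}

```text
clock: 14.72
position: [0.5375, -0.1092, 0.1146]
tcp_rot: [-0.0, 0.234, 0.972, -0.0]
wrist_force: [0.0, 0.9, -0.9]
width: 0.0119
```

```bash
python3 - <<'E'
from h import *
go([.5375,-.1087,.115])
E
```

```text
t 14.72 p [ 0.5375 -0.1092  0.1146] xang 152.9 tilt [-0.0007  0.0002] F [ 0.03  0.95 -0.88] M [ 0.07  0.08 -0.02] w 0.0119 q6 -86.2
shift [ 0.0002  0.0004 -0.0004] rotvec [-0.0002 -0.0007  0.    ]
```

The force is gone and z is falling: the thread has dropped. I'll follow it down without turning.

apply_moves:
  motion:
    - {"jaw": 0.005,"tx": 0,"ty": 0,"tz": 0.001,"wx": 0,"wy": 0,"wz": 0}
    - {"jaw": 0.005,"tx": 0,"ty": 0,"tz": 0.001,"wx": 0,"wy": 0,"wz": 0}
    - {"jaw": 0.005,"tx": 0,"ty": 0,"tz": 0.001,"wx": 0,"wy": 0,"wz": 0}
    - {"jaw": 0.005,"tx": 0,"ty": 0,"tz": 0.001,"wx": 0,"wy": 0,"wz": 0}

```text
clock: 15.05
position: [0.5377, -0.1091, 0.1106]
tcp_rot: [-0.0, 0.236, 0.972, 0.0]
wrist_force: [-3.4, 1.6, 9.3]
width: 0.0118
```

```bash
python3 - <<'E'
from h import *
go([.5375,-.1087,.115])
E
```

```text
t 15.05 p [ 0.5377 -0.1091  0.1106] xang 152.75 tilt [-0.0002  0.0003] F [-3.37  1.65  9.34] M [ 0.23  0.7  -0.03] w 0.0118 q6 -86.1
shift [ 0.0004  0.0002 -0.0044] rotvec [ 0.0002 -0.0003 -0.    ]
```

Seated again at 0.1106 with 9 N up, which is about 18.2 mm above the rim. Now forward: clockwise is +wz.

apply_moves:
  motion:
    - {"jaw": 0.005,"tx": 0.0002,"ty": 0,"tz": 0.0001,"wx": 0,"wy": 0,"wz": 0.06}
    - {"jaw": 0.005,"tx": 0,"ty": 0,"tz": 0.0003,"wx": 0,"wy": 0,"wz": 0.1}
    - {"jaw": 0.005,"tx": 0,"ty": 0,"tz": 0.0003,"wx": 0,"wy": 0,"wz": 0.1}
    - {"jaw": 0.005,"tx": 0,"ty": 0,"tz": 0.0003,"wx": 0,"wy": 0,"wz": 0.1}
    - {"jaw": 0.005,"tx": 0,"ty": 0,"tz": 0.0003,"wx": 0,"wy": 0,"wz": 0.1}
    - {"jaw": 0.005,"tx": 0,"ty": 0,"tz": 0.0003,"wx": 0,"wy": 0,"wz": 0.1}

```text
clock: 15.55
position: [0.5382, -0.1088, 0.1096]
tcp_rot: [0.0, 0.508, 0.861, 0.001]
wrist_force: [-0.9, 0.5, 0.7]
width: 0.0116
```

```bash
python3 - <<'E'
from h import *
go([.5375,-.1087,.115])
E
```

```text
t 15.55 p [ 0.5382 -0.1088  0.1096] xang 118.97 tilt [0.0006 0.001 ] F [-0.95  0.46  0.72] M [0.15 0.19 0.06] w 0.0116 q6 -52.3
shift [ 0.0004 -0.0006 -0.0054] rotvec [ 0.001  -0.0005 -0.    ]
```

apply_moves:
  motion:
    - {"jaw": 0.005,"tx": 0.0002,"ty": -0.0002,"tz": 0.0003,"wx": 0.001,"wy": 0,"wz": 0.1}
    - {"jaw": 0.005,"tx": 0,"ty": 0,"tz": 0.0003,"wx": 0,"wy": 0,"wz": 0.1}
    - {"jaw": 0.005,"tx": 0,"ty": 0,"tz": 0.0003,"wx": 0,"wy": 0,"wz": 0.1}
    - {"jaw": 0.005,"tx": 0,"ty": 0,"tz": 0.0003,"wx": 0,"wy": 0,"wz": 0.1}
    - {"jaw": 0.005,"tx": 0,"ty": 0,"tz": 0.0003,"wx": 0,"wy": 0,"wz": 0.1}
    - {"jaw": 0.005,"tx": 0,"ty": 0,"tz": 0.0003,"wx": 0,"wy": 0,"wz": 0.1}
    - {"jaw": 0.005,"tx": 0,"ty": 0,"tz": 0.0003,"wx": 0,"wy": 0,"wz": 0.1}
    - {"jaw": 0.005,"tx": 0,"ty": 0,"tz": 0.0003,"wx": 0,"wy": 0,"wz": 0.1}

```text
clock: 16.22
position: [0.538, -0.108, 0.108]
tcp_rot: [-0.001, 0.817, 0.577, -0.0]
wrist_force: [-0.8, 1.1, 1.2]
width: 0.0118
```

```bash
python3 - <<'E'
from h import *
go([.5375,-.1087,.115])
E
```

```text
t 16.22 p [ 0.538 -0.108  0.108] xang 70.44 tilt [-0.0014  0.0017] F [-0.84  1.07  1.17] M [0.02 0.29 0.01] w 0.0118 q6 -3.7
shift [-0.0008 -0.0002 -0.007 ] rotvec [-0.0019 -0.0011  0.    ]
```

apply_moves:
  motion:
    - {"jaw": 0.005,"tx": -0.0004,"ty": 0,"tz": 0.0003,"wx": -0.002,"wy": -0.001,"wz": 0.1}
    - {"jaw": 0.005,"tx": 0,"ty": 0,"tz": 0.0003,"wx": 0,"wy": 0,"wz": 0.1}
    - {"jaw": 0.005,"tx": 0,"ty": 0,"tz": 0.0003,"wx": 0,"wy": 0,"wz": 0.1}
    - {"jaw": 0.005,"tx": 0,"ty": 0,"tz": 0.0003,"wx": 0,"wy": 0,"wz": 0.1}
    - {"jaw": 0.005,"tx": 0,"ty": 0,"tz": 0.0003,"wx": 0,"wy": 0,"wz": 0.1}
    - {"jaw": 0.005,"tx": 0,"ty": 0,"tz": 0.0003,"wx": 0,"wy": 0,"wz": 0.1}
    - {"jaw": 0.005,"tx": 0,"ty": 0,"tz": 0.0003,"wx": 0,"wy": 0,"wz": 0.1}
    - {"jaw": 0.005,"tx": 0,"ty": 0,"tz": 0.0003,"wx": 0,"wy": 0,"wz": 0.1}

```text
clock: 16.88
position: [0.5378, -0.1079, 0.1064]
tcp_rot: [-0.001, 0.982, 0.19, -0.0]
wrist_force: [-0.5, -0.1, 0.8]
width: 0.0115
```

```bash
python3 - <<'E'
from h import *
go([.5375,-.1087,.115])
E
```

```text
t 16.88 p [ 0.5378 -0.1079  0.1064] xang 21.91 tilt [-0.0012  0.0009] F [-0.51 -0.11  0.85] M [0.03 0.3  0.05] w 0.0115 q6 44.9
shift [-0.0006  0.0007 -0.0086] rotvec [-0.0013  0.0008 -0.    ]
```

apply_moves:
  motion:
    - {"jaw": 0.005,"tx": -0.0003,"ty": 0.0003,"tz": 0.0003,"wx": -0.001,"wy": 0.001,"wz": 0.1}
    - {"jaw": 0.005,"tx": 0,"ty": 0,"tz": 0.0003,"wx": 0,"wy": 0,"wz": 0.1}
    - {"jaw": 0.005,"tx": 0,"ty": 0,"tz": 0.0003,"wx": 0,"wy": 0,"wz": 0.1}
    - {"jaw": 0.005,"tx": 0,"ty": 0,"tz": 0.0003,"wx": 0,"wy": 0,"wz": 0.1}
    - {"jaw": 0.005,"tx": 0,"ty": 0,"tz": 0.0003,"wx": 0,"wy": 0,"wz": 0.1}
    - {"jaw": 0.005,"tx": 0,"ty": 0,"tz": 0.0003,"wx": 0,"wy": 0,"wz": 0.1}
    - {"jaw": 0.005,"tx": 0,"ty": 0,"tz": 0.0003,"wx": 0,"wy": 0,"wz": 0.1}
    - {"jaw": 0.005,"tx": 0,"ty": 0,"tz": 0.0003,"wx": 0,"wy": 0,"wz": 0.1}

```text
clock: 17.55
position: [0.5378, -0.1079, 0.1048]
tcp_rot: [-0.0, 0.973, -0.23, -0.0]
wrist_force: [-1.2, 0.4, 1.1]
width: 0.012
```

```bash
python3 - <<'E'
from h import *
go([.5375,-.1087,.115])
E
```

```text
t 17.55 p [ 0.5378 -0.1079  0.1048] xang -26.63 tilt [-0.0005  0.001 ] F [-1.15  0.36  1.06] M [0.15 0.31 0.07] w 0.012 q6 93.4
shift [ 0.0001  0.0009 -0.0102] rotvec [-0.0007  0.0009 -0.    ]
```

apply_moves:
  motion:
    - {"jaw": 0.005,"tx": 0,"ty": 0.0003,"tz": 0.0003,"wx": -0.001,"wy": 0.001,"wz": 0.1}
    - {"jaw": 0.005,"tx": 0,"ty": 0,"tz": 0.0003,"wx": 0,"wy": 0,"wz": 0.1}
    - {"jaw": 0.005,"tx": 0,"ty": 0,"tz": 0.0003,"wx": 0,"wy": 0,"wz": 0.1}
    - {"jaw": 0.005,"tx": 0,"ty": 0,"tz": 0.0003,"wx": 0,"wy": 0,"wz": 0.1}
    - {"jaw": 0.005,"tx": 0,"ty": 0,"tz": 0.0003,"wx": 0,"wy": 0,"wz": 0.1}
    - {"jaw": 0.005,"tx": 0,"ty": 0,"tz": 0.0003,"wx": 0,"wy": 0,"wz": 0.1}
    - {"jaw": 0.005,"tx": 0,"ty": 0,"tz": 0.0003,"wx": 0,"wy": 0,"wz": 0.1}
    - {"jaw": 0.005,"tx": 0,"ty": 0,"tz": 0,"wx": 0,"wy": 0,"wz": 0}

```text
clock: 18.22
position: [0.5379, -0.1077, 0.1034]
tcp_rot: [0.0, 0.823, -0.568, -0.0]
wrist_force: [0.0, 0.4, -0.0]
width: 0.012
```

```bash
python3 - <<'E'
from h import *
go([.5375,-.1087,.115])
E
```

```text
t 18.22 p [ 0.5379 -0.1077  0.1034] xang -69.25 tilt [-0.0007  0.0003] F [ 0.01  0.37 -0.02] M [-0.02  0.24 -0.03] w 0.012 q6 136.1
shift [ 0.0008  0.0007 -0.0116] rotvec [0.0006 0.0005 0.    ]
```

It has turned 222° and gone down 7.2 mm. The last joint is at 136°, so I regrip: open, lift, turn back half a turn, and take the bar again.

apply_moves:
  motion:
    - {"jaw": 0.045,"tx": 0,"ty": 0,"tz": 0,"wx": 0,"wy": 0,"wz": 0}
    - {"jaw": 0.045,"tx": 0,"ty": 0,"tz": 0,"wx": 0,"wy": 0,"wz": 0}
    - {"jaw": 0.045,"tx": 0,"ty": 0,"tz": 0,"wx": 0,"wy": 0,"wz": 0}
    - {"jaw": 0.045,"tx": 0,"ty": 0,"tz": -0.005,"wx": 0,"wy": 0,"wz": 0}
    - {"jaw": 0.045,"tx": 0,"ty": 0,"tz": -0.015,"wx": 0,"wy": 0,"wz": 0}
    - {"jaw": 0.045,"tx": 0,"ty": 0,"tz": -0.015,"wx": 0,"wy": 0,"wz": 0}
    - {"jaw": 0.045,"tx": 0,"ty": 0,"tz": -0.015,"wx": 0,"wy": 0,"wz": 0}
    - {"jaw": 0.045,"tx": 0,"ty": 0,"tz": -0.005,"wx": 0,"wy": 0,"wz": 0}
    - {"jaw": 0.045,"tx": 0,"ty": 0,"tz": 0,"wx": 0,"wy": 0,"wz": 0}

```text
clock: 18.97
position: [0.5377, -0.1079, 0.161]
tcp_rot: [0.0, 0.826, -0.564, -0.001]
wrist_force: [-0.1, 0.4, 0.3]
width: 0.0449
```

```bash
python3 - <<'E'
from h import *
go([.5379,-.1077,.155],-69.25);snap('wrist','w8')
E
```

```text
t 18.97 p [ 0.5377 -0.1079  0.161 ] xang -68.71 tilt [-0.0013  0.0003] F [-0.1   0.4   0.29] M [ 0.1   0.12 -0.03] w 0.0449 q6 135.5
shift [-0.0001 -0.0003  0.006 ] rotvec [0.0011 0.0007 0.0094]
```

View pics/w8.png

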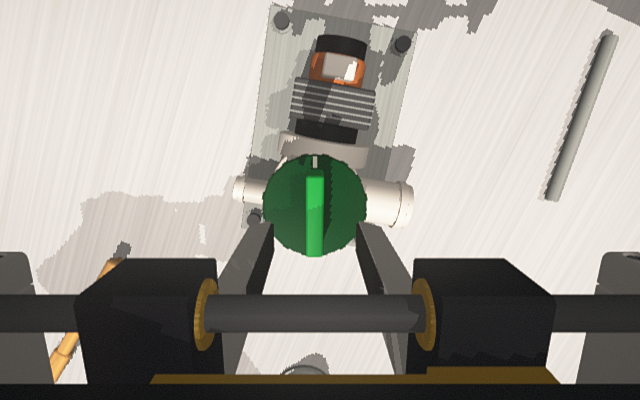

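apply_moves:
  motion:
    - {"jaw": 0.045,"tx": 0,"ty": 0,"tz": -0.0005,"wx": 0,"wy": 0,"wz": -0.12}
    - {"jaw": 0.045,"tx": 0,"ty": 0,"tz": -0.0005,"wx": 0,"wy": 0,"wz": -0.12}
    - {"jaw": 0.045,"tx": 0,"ty": 0,"tz": -0.0005,"wx": 0,"wy": 0,"wz": -0.12}
    - {"jaw": 0.045,"tx": 0,"ty": 0,"tz": -0.0005,"wx": 0,"wy": 0,"wz": -0.12}
    - {"jaw": 0.045,"tx": 0,"ty": 0,"tz": -0.0005,"wx": 0,"wy": 0,"wz": -0.12}
    - {"jaw": 0.045,"tx": 0,"ty": 0,"tz": -0.0005,"wx": 0,"wy": 0,"wz": -0.12}
    - {"jaw": 0.045,"tx": 0,"ty": 0,"tz": -0.0005,"wx": 0,"wy": 0,"wz": -0.12}
    - {"jaw": 0.045,"tx": 0,"ty": 0,"tz": -0.0005,"wx": 0,"wy": 0,"wz": -0.12}
    - {"jaw": 0.045,"tx": 0,"ty": 0,"tz": -0.0005,"wx": 0,"wy": 0,"wz": -0.12}
    - {"jaw": 0.045,"tx": 0,"ty": 0,"tz": -0.0005,"wx": 0,"wy": 0,"wz": -0.12}
    - {"jaw": 0.045,"tx": 0,"ty": 0,"tz": -0.0005,"wx": 0,"wy": 0,"wz": -0.12}
    - {"jaw": 0.045,"tx": 0,"ty": 0,"tz": -0.0005,"wx": 0,"wy": 0,"wz": -0.12}
    - {"jaw": 0.045,"tx": 0,"ty": 0,"tz": -0.0005,"wx": 0,"wy": 0,"wz": -0.12}

```text
clock: 20.1
position: [0.5308, -0.1053, 0.1532]
tcp_rot: [-0.006, 0.978, 0.21, -0.009]
wrist_force: [0.9, -0.2, -0.5]
width: 0.0452
```

```bash
python3 - <<'E'
from h import *
go([.5379,-.1077,.155])
E
```

```text
t 20.1 p [ 0.5308 -0.1053  0.1532] xang 24.31 tilt [-0.0207  0.0085] F [ 0.87 -0.22 -0.53] M [-0.01  0.05  0.07] w 0.0452 q6 42.5
shift [ 0.0055  0.0051 -0.002 ] rotvec [-0.0163  0.0154 -0.0001]
```

apply_moves:
  motion:
    - {"jaw": 0.045,"tx": 0.0055,"ty": 0.005,"tz": -0.005,"wx": -0.016,"wy": 0.015,"wz": 0}
    - {"jaw": 0.045,"tx": 0,"ty": 0,"tz": -0.001,"wx": 0,"wy": 0,"wz": -0.116}
    - {"jaw": 0.045,"tx": 0,"ty": 0,"tz": -0.001,"wx": 0,"wy": 0,"wz": -0.116}
    - {"jaw": 0.045,"tx": 0,"ty": 0,"tz": -0.001,"wx": 0,"wy": 0,"wz": -0.116}
    - {"jaw": 0.045,"tx": 0,"ty": 0,"tz": -0.001,"wx": 0,"wy": 0,"wz": -0.116}
    - {"jaw": 0.045,"tx": 0,"ty": 0,"tz": -0.001,"wx": 0,"wy": 0,"wz": -0.116}
    - {"jaw": 0.045,"tx": 0,"ty": 0,"tz": -0.001,"wx": 0,"wy": 0,"wz": -0.116}
    - {"jaw": 0.045,"tx": 0,"ty": 0,"tz": -0.001,"wx": 0,"wy": 0,"wz": -0.116}
    - {"jaw": 0.045,"tx": 0,"ty": 0,"tz": -0.001,"wx": 0,"wy": 0,"wz": -0.116}
    - {"jaw": 0.045,"tx": 0,"ty": 0,"tz": -0.001,"wx": 0,"wy": 0,"wz": -0.116}
    - {"jaw": 0.045,"tx": 0,"ty": 0,"tz": -0.001,"wx": 0,"wy": 0,"wz": -0.116}
    - {"jaw": 0.045,"tx": 0,"ty": 0,"tz": -0.001,"wx": 0,"wy": 0,"wz": -0.116}
    - {"jaw": 0.045,"tx": 0,"ty": 0,"tz": -0.001,"wx": 0,"wy": 0,"wz": -0.116}
    - {"jaw": 0.045,"tx": 0,"ty": 0,"tz": -0.001,"wx": 0,"wy": 0,"wz": -0.116}
    - {"jaw": 0.045,"tx": 0,"ty": 0,"tz": 0,"wx": 0,"wy": 0,"wz": 0}

```text
clock: 21.35
position: [0.5393, -0.1079, 0.1644]
tcp_rot: [0.001, 0.555, 0.832, 0.0]
wrist_force: [-0.1, 0.5, -0.0]
width: 0.0451
```

```bash
python3 - <<'E'
from h import *
go([.5377,-.1080,.145],110.75)
E
```

```text
t 21.35 p [ 0.5393 -0.1079  0.1644] xang 112.58 tilt [ 0.002  -0.0005] F [-0.11  0.5  -0.03] M [-0.07  0.05 -0.06] w 0.0451 q6 -45.7
shift [ 0.0005 -0.0015  0.0194] rotvec [0.0016 0.0012 0.0319]
```

apply_moves:
  motion:
    - {"jaw": 0.045,"tx": 0.0005,"ty": -0.0015,"tz": 0.01,"wx": 0.001,"wy": 0.001,"wz": 0.032}
    - {"jaw": 0.045,"tx": 0,"ty": 0,"tz": 0.01,"wx": 0,"wy": 0,"wz": 0}
    - {"jaw": 0.045,"tx": 0,"ty": 0,"tz": 0.005,"wx": 0,"wy": 0,"wz": 0}
    - {"jaw": 0.045,"tx": 0,"ty": 0,"tz": 0,"wx": 0,"wy": 0,"wz": 0}
    - {"jaw": 0.045,"tx": 0,"ty": 0,"tz": 0,"wx": 0,"wy": 0,"wz": 0}

```text
clock: 21.77
position: [0.5382, -0.1081, 0.137]
tcp_rot: [0.001, 0.575, 0.818, 0.0]
wrist_force: [-0.2, 0.3, -0.6]
width: 0.0448
```

```bash
python3 - <<'E'
from h import *
go([.5377,-.1080,.1035],110.75)
E
```

```text
t 21.77 p [ 0.5382 -0.1081  0.137 ] xang 109.76 tilt [ 0.0016 -0.0002] F [-0.19  0.29 -0.64] M [-0.05  0.02 -0.03] w 0.0448 q6 -43.0
shift [ 0.0003 -0.0005  0.0335] rotvec [ 0.0014  0.0007 -0.0172]
```

apply_moves:
  motion:
    - {"jaw": 0.045,"tx": 0.0003,"ty": -0.0005,"tz": 0.01,"wx": 0.001,"wy": 0.001,"wz": -0.017}
    - {"jaw": 0.045,"tx": 0,"ty": 0,"tz": 0.01,"wx": 0,"wy": 0,"wz": 0}
    - {"jaw": 0.045,"tx": 0,"ty": 0,"tz": 0.007,"wx": 0,"wy": 0,"wz": 0}
    - {"jaw": 0.045,"tx": 0,"ty": 0,"tz": 0.003,"wx": 0,"wy": 0,"wz": 0}
    - {"jaw": 0.045,"tx": 0,"ty": 0,"tz": 0,"wx": 0,"wy": 0,"wz": 0}
    - {"jaw": 0.045,"tx": 0,"ty": 0,"tz": 0,"wx": 0,"wy": 0,"wz": 0}

```text
clock: 22.27
position: [0.5376, -0.1079, 0.1035]
tcp_rot: [-0.0, 0.568, 0.823, 0.0]
wrist_force: [0.3, 0.7, -0.5]
width: 0.0448
```

```bash
python3 - <<'E'
from h import *
go([.5377,-.1080,.1035],110.75)
E
```

```text
t 22.27 p [ 0.5376 -0.1079  0.1035] xang 110.73 tilt [-0.0002  0.0007] F [ 0.26  0.71 -0.5 ] M [-0.03  0.11 -0.06] w 0.0448 q6 -44.0
shift [-0.0002  0.0001  0.    ] rotvec [ 0.     -0.0007 -0.0003]
```

Spot on, so I close.

apply_moves:
  grip_force: 25
  motion:
    - {"jaw": 0.02,"tx": 0,"ty": 0,"tz": 0,"wx": 0,"wy": 0,"wz": 0}
    - {"jaw": 0.008,"tx": 0,"ty": 0,"tz": 0,"wx": 0,"wy": 0,"wz": 0}
    - {"jaw": 0.005,"tx": 0,"ty": 0,"tz": 0,"wx": 0,"wy": 0,"wz": 0}
    - {"jaw": 0.005,"tx": 0,"ty": 0,"tz": 0,"wx": 0,"wy": 0,"wz": 0}
    - {"jaw": 0.005,"tx": 0,"ty": 0,"tz": 0,"wx": 0,"wy": 0,"wz": 0}
    - {"jaw": 0.005,"tx": 0,"ty": 0,"tz": 0,"wx": 0,"wy": 0,"wz": 0}
    - {"jaw": 0.005,"tx": 0,"ty": 0,"tz": 0,"wx": 0,"wy": 0,"wz": 0}
    - {"jaw": 0.005,"tx": 0,"ty": 0,"tz": 0,"wx": 0,"wy": 0,"wz": 0}

```text
clock: 22.93
position: [0.5382, -0.1083, 0.1048]
tcp_rot: [0.001, 0.568, 0.823, 0.0]
wrist_force: [0.3, 0.0, -0.3]
width: 0.0118
```

```bash
python3 - <<'E'
from h import *
go([.5377,-.1080,.1035],110.75)
E
```

```text
t 22.93 p [ 0.5382 -0.1083  0.1048] xang 110.73 tilt [ 0.0015 -0.0005] F [ 0.26  0.01 -0.3 ] M [-0.06  0.03 -0.03] w 0.0118 q6 -44.0
shift [ 0.0004 -0.0003  0.0013] rotvec [ 0.0012  0.001  -0.0003]
```

apply_moves:
  motion:
    - {"jaw": 0.005,"tx": 0,"ty": 0,"tz": 0.0002,"wx": 0.001,"wy": 0.001,"wz": 0.06}
    - {"jaw": 0.005,"tx": 0,"ty": 0,"tz": 0.0003,"wx": 0,"wy": 0,"wz": 0.1}
    - {"jaw": 0.005,"tx": 0,"ty": 0,"tz": 0.0003,"wx": 0,"wy": 0,"wz": 0.1}
    - {"jaw": 0.005,"tx": 0,"ty": 0,"tz": 0.0003,"wx": 0,"wy": 0,"wz": 0.1}
    - {"jaw": 0.005,"tx": 0,"ty": 0,"tz": 0.0003,"wx": 0,"wy": 0,"wz": 0.1}
    - {"jaw": 0.005,"tx": 0,"ty": 0,"tz": 0.0003,"wx": 0,"wy": 0,"wz": 0.1}
    - {"jaw": 0.005,"tx": 0,"ty": 0,"tz": 0.0003,"wx": 0,"wy": 0,"wz": 0.1}
    - {"jaw": 0.005,"tx": 0,"ty": 0,"tz": 0.0003,"wx": 0,"wy": 0,"wz": 0.1}

```text
clock: 23.6
position: [0.5377, -0.1077, 0.1034]
tcp_rot: [-0.001, 0.842, 0.539, -0.0]
wrist_force: [-0.4, -0.8, 1.2]
width: 0.0119
```

```bash
python3 - <<'E'
from h import *
go([.5377,-.1083,.1035])
E
```

```text
t 23.6 p [ 0.5377 -0.1077  0.1034] xang 65.21 tilt [-0.0018  0.0013] F [-0.4  -0.78  1.2 ] M [-0.08  0.21  0.01] w 0.0119 q6 1.6
shift [-0.0005  0.0003 -0.0001] rotvec [-0.0022 -0.0005  0.    ]
```

apply_moves:
  motion:
    - {"jaw": 0.005,"tx": -0.0003,"ty": 0.0002,"tz": 0.0003,"wx": -0.002,"wy": 0,"wz": 0.1}
    - {"jaw": 0.005,"tx": 0,"ty": 0,"tz": 0.0003,"wx": 0,"wy": 0,"wz": 0.1}
    - {"jaw": 0.005,"tx": 0,"ty": 0,"tz": 0.0003,"wx": 0,"wy": 0,"wz": 0.1}
    - {"jaw": 0.005,"tx": 0,"ty": 0,"tz": 0.0003,"wx": 0,"wy": 0,"wz": 0.1}
    - {"jaw": 0.005,"tx": 0,"ty": 0,"tz": 0.0003,"wx": 0,"wy": 0,"wz": 0.1}
    - {"jaw": 0.005,"tx": 0,"ty": 0,"tz": 0.0003,"wx": 0,"wy": 0,"wz": 0.1}
    - {"jaw": 0.005,"tx": 0,"ty": 0,"tz": 0.0003,"wx": 0,"wy": 0,"wz": 0.1}
    - {"jaw": 0.005,"tx": 0,"ty": 0,"tz": 0.0003,"wx": 0,"wy": 0,"wz": 0.1}

```text
clock: 24.27
position: [0.5375, -0.1078, 0.1018]
tcp_rot: [-0.001, 0.989, 0.148, -0.0]
wrist_force: [-0.5, 0.6, 0.8]
width: 0.0118
```

```bash
python3 - <<'E'
from h import *
go([.5377,-.1083,.1035])
E
```

```text
t 24.27 p [ 0.5375 -0.1078  0.1018] xang 17.03 tilt [-0.0009  0.0009] F [-0.47  0.57  0.81] M [0.03 0.23 0.01] w 0.0118 q6 49.8
shift [ 0.      0.0005 -0.0017] rotvec [-0.0011  0.0006 -0.    ]
```

Now the last part, about 48° more, then hold.

apply_moves:
  motion:
    - {"jaw": 0.005,"tx": 0,"ty": 0.0003,"tz": 0.0003,"wx": -0.001,"wy": 0.0005,"wz": 0.1}
    - {"jaw": 0.005,"tx": 0,"ty": 0,"tz": 0.0003,"wx": 0,"wy": 0,"wz": 0.1}
    - {"jaw": 0.005,"tx": 0,"ty": 0,"tz": 0.0003,"wx": 0,"wy": 0,"wz": 0.1}
    - {"jaw": 0.005,"tx": 0,"ty": 0,"tz": 0.0003,"wx": 0,"wy": 0,"wz": 0.1}
    - {"jaw": 0.005,"tx": 0,"ty": 0,"tz": 0.0003,"wx": 0,"wy": 0,"wz": 0.1}
    - {"jaw": 0.005,"tx": 0,"ty": 0,"tz": 0.0003,"wx": 0,"wy": 0,"wz": 0.1}
    - {"jaw": 0.005,"tx": 0,"ty": 0,"tz": 0.0003,"wx": 0,"wy": 0,"wz": 0.1}
    - {"jaw": 0.005,"tx": 0,"ty": 0,"tz": 0.0002,"wx": 0,"wy": 0,"wz": 0.1}
    - {"jaw": 0.005,"tx": 0,"ty": 0,"tz": 0,"wx": 0,"wy": 0,"wz": 0}
    - {"jaw": 0.005,"tx": 0,"ty": 0,"tz": 0,"wx": 0,"wy": 0,"wz": 0}

```text
clock: 25.1
position: [0.5375, -0.1076, 0.1001]
tcp_rot: [-0.0, 0.963, -0.268, -0.001]
wrist_force: [0.7, -0.0, 0.0]
width: 0.0117
```

```bash
python3 - <<'E'
from h import *
go([.5377,-.1083,.1035])
d=snap('scene','s9');w=snap('wrist','w9');t=snap('top','t9')
im=cv2.resize(d['image'][130:250,230:430],None,fx=4,fy=4,interpolation=cv2.INTER_CUBIC);cv2.imwrite('pics/s9c.png',im[:,:,::-1])
from scipy.optimize import least_squares
s,pt,R=pose();P=cloud(w);L=(P-pt)@R;hsv=cv2.cvtColor(w['image'],cv2.COLOR_RGB2HSV)
g=(hsv[...,0]>40)&(hsv[...,0]<90)&(hsv[...,1]>80)
k=g&(abs(L[...,2]-.0145)<.005)&(np.hypot(L[...,0],L[...,1])<.045);print('flange top z',np.median(P[k][:,2]),k.sum())
c0=load('w6');
b=g&(abs(L[...,2]+.0115)<.006)&(abs(L[...,1])<.012)&(hsv[...,2]>110);print('bar top z',np.median(P[b][:,2]),b.sum())
q=P[k];A=np.c_[q[:,:2],np.ones(len(q))];print('plane slope',np.linalg.lstsq(A,q[:,2],rcond=None)[0][:2])
E
```

```text
t 25.1 p [ 0.5375 -0.1076  0.1001] xang -31.13 tilt [-0.001   0.0009] F [ 0.68 -0.01  0.02] M [-0.    0.17 -0.02] w 0.0117 q6 97.9
shift [ 0.0006  0.0005 -0.0034] rotvec [-0.0002  0.0013 -0.    ]
flange top z 0.08314631431932168 5617
bar top z 0.10911195537382712 699
plane slope [0.00164326 0.00396988]
```

View pics/s9c.png

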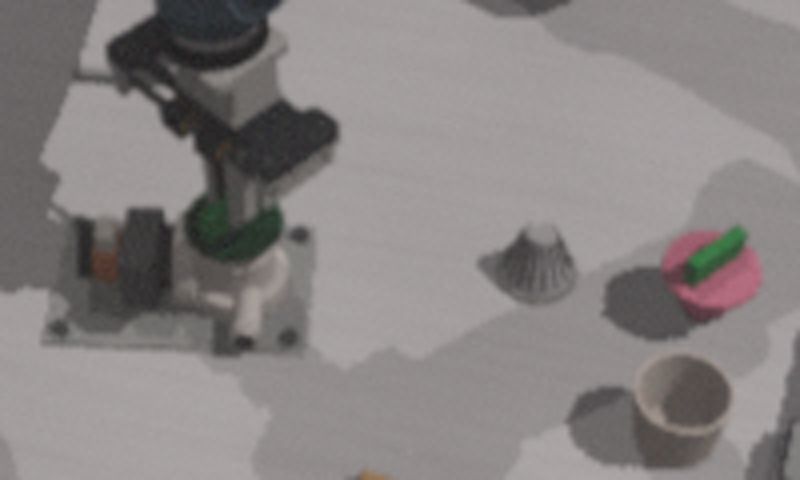

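View pics/w9.png

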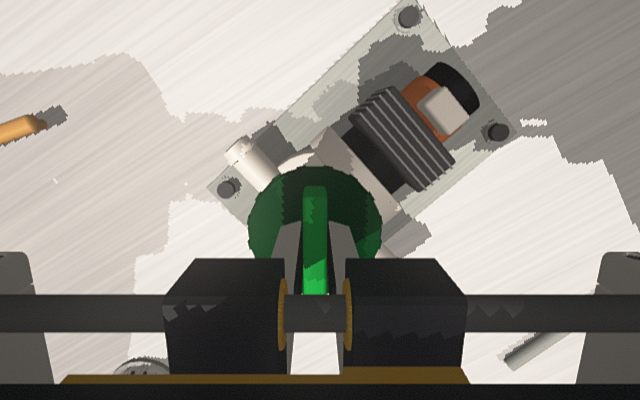

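Every check agrees: the filter is one turn in and upright, and the ramekin is standing. I'm handing it in.

```bash
python3 -c "
from h import *
print(hand_in())"
```

```text
the job is handed in; nothing more can be done
None
```

I lifted the green filter out of the ramekin by its bar, stood it in the pump port, and turned it backward until the thread dropped. I then turned it forward about one full turn, let go once partway to regrip the bar, and handed it in still gripping.

- **Climb and drop:** turned backward, it climbed at about 1 mm per 30° to about 24 mm above the rim. It then dropped to about 18 mm, at a tool heading of 142–153°.
- **Forward turn:** about 359° in total, going down about 12 mm. After the first 222° the last joint was at 136°, so I let go, turned the gripper back half a turn and took the bar again. The thread held the filter meanwhile.
- **Last checks:**
  - **Height:** the flange's underside is about 6.3 mm above the rim. This comes from wrist depth after correcting for its reading about 1.2 mm low.
  - **Upright and centred:** the tool is tilted about 0.001 rad and within about 1 mm of the measured port axis.
  - **Grip:** the fingers hold the 12 mm bar at 25 N, and the force at the wrist is near zero.
  - **Ramekin:** it stands upright in the last scene picture.
- **Disagreements:**
  - **Port position:** the camera estimates differed by up to about 3 mm. The force felt on insertion and the even climb showed the fit was right.
  - **Regrip height:** the tool drifted up about 1.3 mm as the fingers closed on the bar again, so I judged the final height from the turn angle and depth rather than the tool height alone.
- **Not measured:** I did not measure the bystanders again at the end. Nothing touched them as far as I could tell.

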